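# Make up the finishing kit and the painting kit

## Robot

A 6-joint arm with a two-finger parallel gripper is mounted at the origin on the work surface; the furniture and walls round the work are solid. World frame = base frame: x ahead of the robot, y to its left, z up, the work surface at z = 0. Lengths are in m, angles in rad, forces in N, time in s.
With the tool pointing down it reaches from about 0.375 to 0.9 m from the base axis. Payload 3.1 kg.
Tool frame: the origin (TCP) lies midway between the tips of the shut fingers; the grasp point (between the pads) lies manip.grip_depth behind it (manip.grip_depth is the distance from the TCP to the grasp point, in m); z points along the fingers, y is the direction in which the jaws open and shut (so a half turn about z gives the same grasp; the last joint's range is limited). The gripper opens to 85 mm and grips with 20 to 120 N. Pads are 22 mm wide; open, the fingers measure 114 mm over their backs; the gripper's body (76 mm by 85 mm) begins 54 mm behind the grasp point. The pads swing forward as they close: fully open they stand 13 mm farther back than shut.
Start: joints at [1.077, 0.527, 1.433, -0, 1.181, -0.178], TCP at [0.193, 0.594, 0.231] pointing down, gripper open.
Joint ranges: [-3.08, 3.08], [-0.75, 2.2], [0.22, 2.44], [-1.43, 4.57], [0, 2.65], [-2.85, 2.85]. Speed limits (rad/s): [2.79, 2.79, 3.14, 3.14, 3.14, 3.14].

## Interface

Orientations are given as a unit quaternion [x, y, z, w].
In Python, from station import manip, vision gives the robot as it stands.
- The arm moves only by the shell command python3 -m crank 'ROWS' [FORCE]. ROWS is JSON, a list of rows, each an object with "grip": the closure, from 0 (fully open) to 1 (shut); "offset": the shift along the tool's x, y, z in mm, a list of three; "angular": the turn, a rotation vector about the tool's x, y, z in degrees, a list of three. A call has 1 to 10 rows; each row is the pose to reach, as a shift and turn from the pose commanded when the call began, along the tool's axes at that moment; what a row does not reach only later rows make up. A row lasts 1/10 s, in which the tool goes at most 50 mm and 8.59 degrees, less where a joint would pass 70% of its speed; a pose out of reach is approached as far as the arm can. A call with a gripper value outside its range is refused whole. The fingers move at their own pace and stop on an object; FORCE is the grip in N (left out, the last holds). Time passes only in rows, so rows that repeat a pose let the fingers close. It gives the time, the measured TCP pose, the force and the opening at its end, in the units of the state.
- manip.sense(): the state, without advancing time (a new reading comes with each control period).
- vision.snapshot(name): name is "scene" or "top" or "wrist"; returns a dict with "pixels" (384x512x3 uint8, red, green, blue), "intrinsics" (3x3 intrinsics, pixels), "R" (3x3) and "t" (3): a world point X has camera coordinates R X + t. Camera axes: x right, y down, z forward; pixel columns grow to the right and rows downward; lengths in m; the calibration is good to about 2 mm. A picture is of the moment at which its call begins. There is no depth.
- manip.sign_off(): hands the job in, once; it reports no verdict.
The state is a dict: "t": time; "q": joint angles; "qd": joint speeds; "tau": joint torques, N m; "tcp_pos": TCP position; "tool_rot": TCP orientation; "force": force on the tool from outside, world axes, zero at the start; "ft_torque": the same for the moment, N m; "finger_gap": opening from 0.0 (shut) to 1.0 (fully open).
Only numpy, scipy, OpenCV 4.12 (cv2) and the standard library are available. Lean on these libraries where they do the work, as an engineer would, in place of code of your own. Each camera call takes 0.05 s, during which the arm holds its last target.

## Task

Make up two craft kits from the stock. In the blue tray lay the cork sanding block flat in the wide compartment and stand the amber varnish bottle in the narrow one; in the yellow tray stand the red wooden egg in the wide compartment and the ochre paint jar in the narrow one. Everything rests on its tray's floor, the bottle, jar and egg upright; leave the white jar and the green egg standing where they are.

Things in the scene. Friction and masses are not known exactly. Their poses are not given: they have to be found in the camera images.
- block_center (a point): cork-brown sanding block, 85 x 56 x 24 mm, about 60 g, lying in the wooden rack between its two rails. Origin at its centre, half-way up; y along its 85 mm length, x along its 56 mm width, z up. The rails hide its long sides (2 mm play each side); it slides freely lengthwise along the rack, and past the rails' ends its sides are free
- varnish_center (a point): amber-brown varnish bottle with cream label and black cap, body 42 mm across and 72 mm high, cap 26 mm across, 90 mm high in all, about 85 g, standing on the table. Origin at its centre, half-way up; z is its upright axis
- ochre_center (a point): ochre-yellow paint jar with black lid, 39 mm across, 48 mm high, standing on the table. Origin at its centre, half-way up; z is its upright axis
- red_egg_center (a point): red wooden egg with a yellow band, 42 mm across at mid height, 54 mm high, small flat foot (it may lean by up to 0.06 rad), standing on the table. Origin at its centre, half-way up; z is its upright axis
- white_jar_center (a point): plain white jar, 42 mm across, 64 mm high, stays in stock where it stands. Origin at its centre, half-way up; z is its upright axis
- green_egg_center (a point): green wooden egg with a yellow band, 42 mm across, 54 mm high, stays in stock where it stands. Origin at its centre, half-way up; z is its upright axis
- blue_tray: blue tray fixed to the table, 150 x 112 mm, rim 12 mm high, floor 4 mm above the table, walls 4 mm thick. Origin at the centre of its underside (table height), x along its 150 mm length, z up. A divider 12 mm high parts it crosswise into a wide compartment, clear inside 80 mm (x) by 104 mm (y), centre at x = -31 mm, y = 0, and a narrow one, 58 mm (x) by 104 mm (y), centre at x = +42 mm, y = 0
- yellow_tray: yellow tray fixed to the table, 150 x 112 mm, rim 12 mm high, floor 4 mm above the table, walls 4 mm thick. Origin at the centre of its underside (table height), x along its 150 mm length, z up. A divider 12 mm high parts it crosswise into a wide compartment, clear inside 80 mm (x) by 104 mm (y), centre at x = -31 mm, y = 0, and a narrow one, 58 mm (x) by 104 mm (y), centre at x = +42 mm, y = 0
- rack: light wooden block rack fixed to the table: base plate 160 x 100 mm, 4 mm thick; two parallel rails 85 mm long and 12 mm wide, 60 mm apart inside, tops 30 mm above the table, from x = -80 mm to x = +5 mm; open at both ends, the plate bare from x = +5 to +80 mm. Origin at the centre of its underside (table height), x along the rails, pointing away from the robot to the bare end, z up
There are look-alikes about, which are no part of the job. What is meant by the part that bears varnish_center is not purple, and is the smaller of those in its own colour.

How it is judged:
At the end, for the whole second after the job is handed in: Block (flat) in the wide and bottle in the narrow compartment of the blue tray, egg in the wide and ochre jar in the narrow one of the yellow tray, all on the floor (within 4 mm), upright (0.2 rad), at rest; white jar and green egg upright, moved under 30 mm (x of block_center in the frame of blue_tray between -0.045 and -0.017 m and y of block_center in the frame of blue_tray between -0.013 and 0.013 m and z of block_center in the frame of blue_tray between 0.013 and 0.02 m and angle between each of block_center, varnish_center, red_egg_center, ochre_center, white_jar_center, green_egg_center's own z axis and vertical below 0.2 rad and linear speed of each of block, varnish, red_egg, ochre below 0.02 m/s and x of varnish_center in the frame of blue_tray between 0.032 and 0.052 m and y of varnish_center in the frame of blue_tray between -0.034 and 0.034 m and z of varnish_center in the frame of blue_tray between 0.046 and 0.053 m and x of red_egg_center in the frame of yellow_tray between -0.053 and -0.009 m and y of red_egg_center in the frame of yellow_tray between -0.034 and 0.034 m and z of red_egg_center in the frame of yellow_tray between 0.028 and 0.035 m and x of ochre_center in the frame of yellow_tray between 0.03 and 0.054 m and y of ochre_center in the frame of yellow_tray between -0.034 and 0.034 m and z of ochre_center in the frame of yellow_tray between 0.025 and 0.032 m and distance of each of white_jar_center, green_egg_center from where it was at the start of the episode below 0.03 m); the robot touches nothing.
It fails at once if the white jar or the green egg is knocked over or shifted by more than 50 mm (distance of any of white_jar_center, green_egg_center from where it was at the start of the episode above 0.05 m or angle between any of white_jar_center, green_egg_center's own z axis and vertical above 0.6 rad).
It also fails if it takes over 120 s, if anything falls off the work surface, if the arm or the gripper's body presses on something with over 40 N, if the wrist force passes 120 N, or if a joint passes its speed limit or range.

## Working session

There is one attempt and no reset: what is moved stays moved. The work goes in short steps, Python scripts to look and compute and a shell command to move; the robot and the scene stay as the last step left them, time stands still between calls to the robot, and variables do not carry over. Pictures are saved under pics/ and viewed, and the job is handed in when it is done.

```bash
ls; mkdir -p pics; python3 - <<'E'
from station import manip, vision
import cv2,numpy as np
s=manip.sense();print(s, manip.grip_depth)
for n in ["scene","top","wrist"]:
    d=vision.snapshot(n);cv2.imwrite(f"pics/{n}0.png",d["pixels"][:,:,::-1])
    print(n,d["intrinsics"],d["R"],d["t"])
E
```

```text
pics
{'t': 0.0, 'q': array([ 1.07753868e+00,  5.28444665e-01,  1.43390554e+00,  7.82666399e-06,
        1.18138477e+00, -1.78482925e-01]), 'qd': array([-0.00055841, -0.00011148, -0.00186731, -0.00038789, -0.00062702,
        0.00201731]), 'tau': array([-7.16395698e-04, -4.42348516e+01, -1.78024292e+01, -3.14721992e-04,
        8.45371949e-03,  5.98072077e-06]), 'tcp_pos': array([0.19311852, 0.59366704, 0.23034579]), 'tool_rot': array([ 1.56739776e-01,  9.87639355e-01, -1.01011170e-03, -3.56460057e-04]), 'force': array([-1.33523407, -1.19789375, -0.32121276]), 'ft_torque': array([ 0.03060048,  0.049692  , -0.02092174]), 'finger_gap': 0.9978763755760706} 0.0187
scene [[464.78617899   0.         257.8334141 ]
 [  0.         464.78617899 194.66141654]
 [  0.           0.           1.        ]] [[ 0.86777431 -0.496519   -0.02089584]
 [-0.27724721 -0.44879691 -0.8495383 ]
 [ 0.41243392  0.74300082 -0.52711294]] [-0.33079278  0.21647062  0.7854313 ]
top [[422.77511624   0.         253.54402111]
 [  0.         422.77511624 195.85598714]
 [  0.           0.           1.        ]] [[-0.02687955 -0.99957856  0.01096295]
 [-0.98565087  0.02467362 -0.16698375]
 [ 0.16664288 -0.01529409 -0.9858987 ]] [0.08388663 0.40675582 0.89165228]
wrist [[276.23334281   0.         252.79578963]
 [  0.         276.23334281 190.75544735]
 [  0.           0.           1.        ]] [[ 0.3090747   0.95103621 -0.00171839]
 [ 0.90207694 -0.29259033  0.31725082]
 [ 0.30121424 -0.09960432 -0.94834011]] [-0.6247495  -0.042899    0.38077093]
```

View pics/scene0.png

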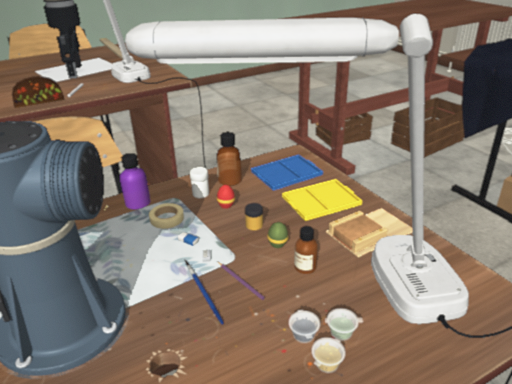

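View pics/top0.png

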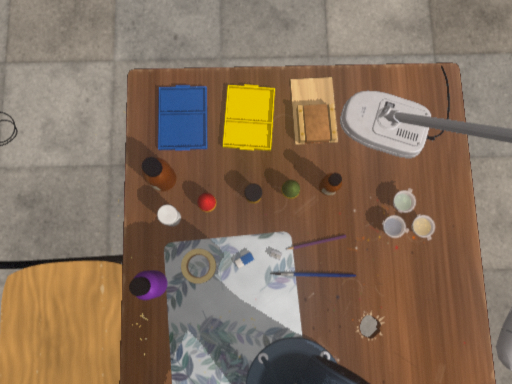

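View pics/wrist0.png

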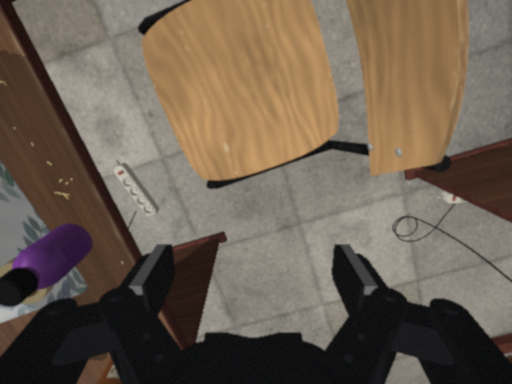

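The amber-brown candidates are the large bottle at top (158,172) / scene (229,160), and the small labelled bottle at top (331,183) / scene (306,252). The purple one at top (148,285) is excluded. I choose the small labelled bottle and will check it in a crop along with the other parts.

```bash
cat > h.py <<'E'
from station import manip, vision
import cv2,numpy as np
def proj(d,X):
    c=d["R"]@np.asarray(X,float)+d["t"];p=d["intrinsics"]@c;return p[:2]/p[2]
def ray(d,uv):
    v=d["R"].T@np.linalg.inv(d["intrinsics"])@np.array([uv[0],uv[1],1.]);c=-d["R"].T@d["t"];return c,v/np.linalg.norm(v)
def onz(d,uv,z):
    c,v=ray(d,uv);return c+v*(z-c[2])/v[2]
def tri(ds,uvs):
    A=np.zeros((3,3));b=np.zeros(3)
    for d,u in zip(ds,uvs):
        c,v=ray(d,u);P=np.eye(3)-np.outer(v,v);A+=P;b+=P@c
    return np.linalg.solve(A,b)
E
python3 - <<'E'
from h import *
T=vision.snapshot("top");S=vision.snapshot("scene")
print("cams",-T["R"].T@T["t"],-S["R"].T@S["t"])
a=cv2.resize(T["pixels"][60:220,120:440],None,fx=2.5,fy=2.5,interpolation=cv2.INTER_CUBIC)
cv2.imwrite("pics/topc.png",a[:,:,::-1])
b=cv2.resize(S["pixels"][125:285,180:420],None,fx=3.3,fy=3.3,interpolation=cv2.INTER_CUBIC)
cv2.imwrite("pics/scc.png",b[:,:,::-1])
E
```

```text
cams [0.25458656 0.08745215 0.94608079] [ 0.02313084 -0.65066966  0.59099888]
```

View pics/topc.png

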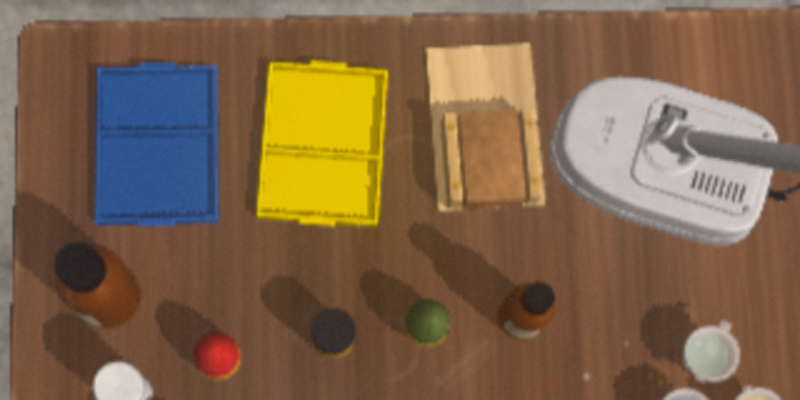

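View pics/scc.png

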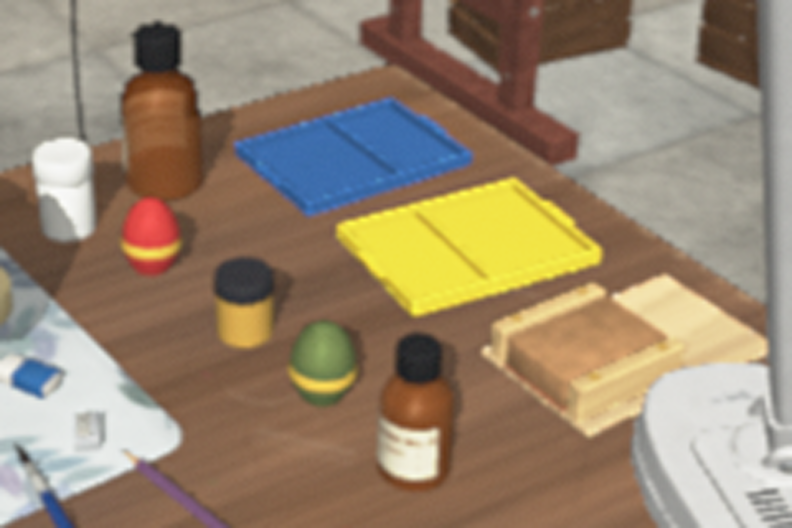

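```bash
python3 - <<'E'
from h import *
T=vision.snapshot("top");S=vision.snapshot("scene")
# lamp post: intersect scene ray with plane of top
c,v1=ray(T,(400,117));_,v2=ray(T,(505,133));n=np.cross(v1,v2)
for uv in [(420,240),(418,160),(415,80),(414,40)]:
    cs,v=ray(S,uv);t=n@(c-cs)/(n@v);print("post",uv,(cs+v*t).round(3))
cs,v=ray(S,(135,42));
for t in (.3,.4,.5,.6,.7): X=cs+v*t; print("head end cand",X.round(3),proj(T,X).round())
def cent(d,m,roi):
    M=np.zeros(m.shape,np.uint8);x0,y0,x1,y1=roi;M[y0:y1,x0:x1]=m[y0:y1,x0:x1]
    n,l,st,ce=cv2.connectedComponentsWithStats(M);k=1+st[1:,4].argmax()
    ys,xs=np.where(l==k); mm=cv2.findContours((l==k).astype(np.uint8),0,2)[0][0]
    return ce[k],st[k],cv2.minAreaRect(mm),mm
def hsv(d): return cv2.cvtColor(d["pixels"],cv2.COLOR_RGB2HSV)
hT=hsv(T);hS=hsv(S)
inr=lambda h,a,b:cv2.inRange(h,np.array(a),np.array(b))
red=lambda h:inr(h,(0,170,90),(6,255,255))|inr(h,(172,170,90),(180,255,255))
grn=lambda h:inr(h,(32,80,30),(60,255,255))
dark=lambda h:inr(h,(0,0,0),(180,140,70))
white=lambda h:inr(h,(0,0,170),(180,40,255))
blue=lambda h:inr(h,(105,150,60),(120,255,255))
yel=lambda h:inr(h,(24,150,80),(33,255,255))
for nm,f,rT,rS,z in [("red",red,(190,185,225,220),(210,175,245,215),.03),("grn",grn,(275,175,305,205),(262,215,295,250),.03),
  ("ochre lid",dark,(243,180,264,203),(243,200,266,222),.048),("white",white,(155,200,185,230),(188,165,212,200),.064),
  ("varn cap",dark,(325,168,345,190),(296,225,318,243),.09)]:
    cT,sT,_,_=cent(T,f(hT),rT);cS,sS,_,_=cent(S,f(hS),rS)
    print(nm,cT.round(1),sT,cS.round(1),sS,"tri",tri([T,S],[cT,cS]).round(4),"onz",onz(T,cT,z).round(4))
for nm,f,rT in [("blue",blue,(150,80,215,155)),("yel",yel,(215,75,280,155))]:
    c_,s_,r,mm=cent(T,f(hT),rT);print(nm,s_,[onz(T,p,.012).round(4)[:2] for p in cv2.boxPoints(r)], onz(T,r[0],.012).round(4))
E
```

```text
post (420, 240) [ 0.547 -0.25   0.121]
post (418, 160) [ 0.457 -0.292  0.312]
post (415, 80) [ 0.401 -0.316  0.433]
post (414, 40) [ 0.379 -0.326  0.479]
head end cand [ 0.099 -0.368  0.524] [738. 422.]
head end cand [ 0.124 -0.274  0.502] [614. 390.]
head end cand [ 0.149 -0.18   0.479] [504. 361.]
head end cand [ 0.175 -0.086  0.457] [406. 336.]
head end cand [0.2   0.008 0.435] [317. 313.]
red [206.4 201.6] [198 194  17  17 225] [225.3 192.7] [218 184  16  16 173] tri [0.3979 0.1763 0.0371] onz [0.3994 0.1768 0.03  ]
grn [292.7 189.1] [287 182  13  15 144] [277.7 231.1] [269 222  18  18 256] tri [ 0.4208 -0.0126  0.0383] onz [ 0.4224 -0.0135  0.03  ]
ochre lid [252.4 191.9] [244 184  18  17 253] [253.8 209.8] [245 204  18  13 188] tri [0.4159 0.0757 0.0411] onz [0.415  0.0757 0.048 ]
white [167.7 214.4] [158 205  23  19 317] [199.5 178.9] [190 166  18  31 379] tri [0.371  0.2591 0.0414] onz [0.3688 0.2546 0.064 ]
varn cap [334.6 179.1] [328 173  14  13 122] [306.6 233.4] [300 226  14  15 177] tri [ 0.4314 -0.0961  0.0817] onz [ 0.4303 -0.0946  0.09  ]
blue [ 158   86   49   64 2798] [array([0.6785, 0.2893]), array([0.676 , 0.1772]), array([0.5235, 0.1785]), array([0.5261, 0.2877])] [0.6001 0.2332 0.012 ]
yel [ 223   84   52   66 3060] [array([0.5251, 0.1416]), array([0.6832, 0.1303]), array([0.6736, 0.0166]), array([0.5158, 0.031 ])] [0.5983 0.0799 0.012 ]
```

```bash
python3 - <<'E'
from h import *
T=vision.snapshot("top");S=vision.snapshot("scene")
f=lambda p,z:onz(T,(p[0]/2.5+120-.3,p[1]/2.5+60-.3),z).round(4)
print("plate",[f(p,.004) for p in [(427,47),(530,43),(545,205),(438,210)]])
h=cv2.cvtColor(T["pixels"],cv2.COLOR_RGB2HSV)
print(h[125,318],h[90,315],h[120,300])
a=cv2.resize(T["pixels"][70:155,280:350],None,fx=7,fy=7,interpolation=cv2.INTER_CUBIC);cv2.imwrite("pics/rk.png",a[:,:,::-1])
E
```

```text
plate [array([ 0.6941, -0.0225,  0.004 ]), array([ 0.696 , -0.1207,  0.004 ]), array([ 0.5361, -0.1254,  0.004 ]), array([ 0.5336, -0.026 ,  0.004 ])]
[ 14 145 169] [ 17 114 220] [ 18 134 201]
```

View pics/rk.png

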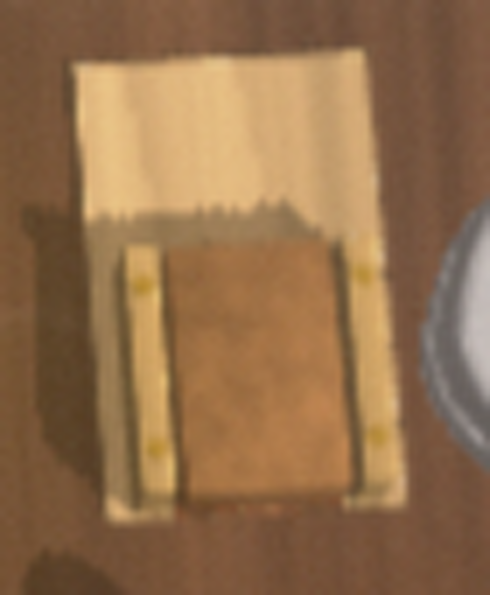

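```bash
python3 -m crank '[{"grip":1,"offset":[-50,-54,0],"angular":[0,0,-6.5]},{"grip":1,"offset":[-80,-84,0],"angular":[0,0,-13]},{"grip":1,"offset":[-110,-116,0],"angular":[0,0,-19.5]},{"grip":1,"offset":[-145,-154,0],"angular":[0,0,-19.5]},{"grip":1,"offset":[-180,-190,0],"angular":[0,0,-19.5]},{"grip":1,"offset":[-215,-228,0],"angular":[0,0,-19.5]},{"grip":1,"offset":[-250,-265,0],"angular":[0,0,-19.5]},{"grip":1,"offset":[-285,-302,0],"angular":[0,0,-19.5]},{"grip":1,"offset":[-320,-339,0],"angular":[0,0,-19.5]},{"grip":1,"offset":[-355,-376,0],"angular":[0,0,-19.5]}]' 40
```

```text
t: 1.45
tcp_pos: [0.408, 0.1404, 0.2317]
tool_rot: [-0.013, 1.0, 0.0, 0.001]
force: [1.2, 0.8, -0.5]
finger_gap: -0.003
```

```bash
python3 -m crank '[{"grip":1,"offset":[-20,-45,0],"angular":[0,0,0]},{"grip":1,"offset":[-40,-90,0],"angular":[0,0,0]},{"grip":1,"offset":[-60,-135,0],"angular":[0,0,0]},{"grip":1,"offset":[-80,-180,0],"angular":[0,0,0]},{"grip":1,"offset":[-96,-220,0],"angular":[0,0,0]},{"grip":1,"offset":[-96,-220,40],"angular":[0,0,0]},{"grip":1,"offset":[-96,-220,80],"angular":[0,0,0]},{"grip":1,"offset":[-96,-220,80],"angular":[0,0,0]}]'
python3 - <<'E'
from h import *
W=vision.snapshot("wrist");T=vision.snapshot("top");S=vision.snapshot("scene")
np.savez("w1.npz",R=W["R"],t=W["t"],K=W["intrinsics"])
cv2.imwrite("pics/w1.png",W["pixels"][:,:,::-1]);cv2.imwrite("pics/t1.png",T["pixels"][:,:,::-1]);cv2.imwrite("pics/s1.png",S["pixels"][:,:,::-1])
print(proj(W,manip.sense()["tcp_pos"]))
E
```

```text
t: 2.25
tcp_pos: [0.5053, -0.0745, 0.1472]
tool_rot: [-0.012, 1.0, 0.002, -0.005]
force: [-0.1, 0.1, 0.1]
finger_gap: 0.001
[250.58969655 254.73196435]
```

View pics/w1.png

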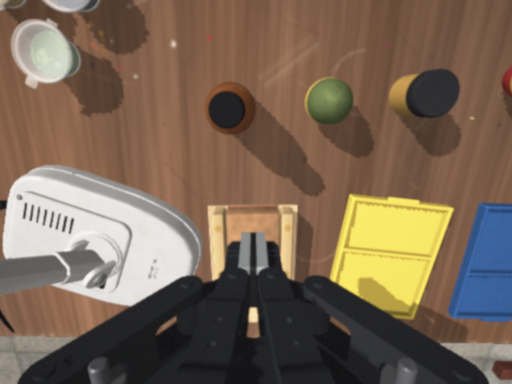

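View pics/s1.png

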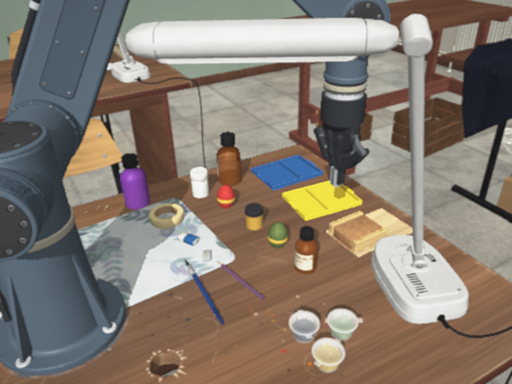

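```bash
python3 - <<'E'
from h import *
W=vision.snapshot("wrist")
for n,p,z in [("railL",(297,204),.03),("railR",(209,206),.03),("blknear",(253,206),.028),("cap",(230,110),.09),("egg",(330,102),.03),("lid",(436,93),.048),
 ("yA",(350,196),.012),("yB",(452,206),.012),("yC",(413,318),.012),("divL",(345,252),.012),("divR",(437,262),.012)]:
    print(n,onz(W,p,z).round(4))
print(manip.sense()["tcp_pos"],manip.sense()["tool_rot"])
a=cv2.resize(W["pixels"][185:285,190:320],None,fx=6,fy=6,interpolation=cv2.INTER_CUBIC);cv2.imwrite("pics/w1c.png",a[:,:,::-1])
E
```

```text
railL [ 0.5319 -0.0288  0.03  ]
railR [ 0.5366 -0.1196  0.03  ]
blknear [ 0.5362 -0.0741  0.028 ]
cap [ 0.4381 -0.0932  0.09  ]
egg [ 0.4312 -0.0064  0.03  ]
lid [0.4215 0.0774 0.048 ]
yA [0.528  0.0314 0.012 ]
yB [0.5366 0.1455 0.012 ]
yC [0.6913 0.1351 0.012 ]
divL [0.5975 0.0352 0.012 ]
divR [0.608 0.146 0.012]
[ 0.51025711 -0.07533654  0.15314501] [-1.31171540e-02  9.99912239e-01 -6.79654703e-04  1.72970101e-03]
```

View pics/w1c.png

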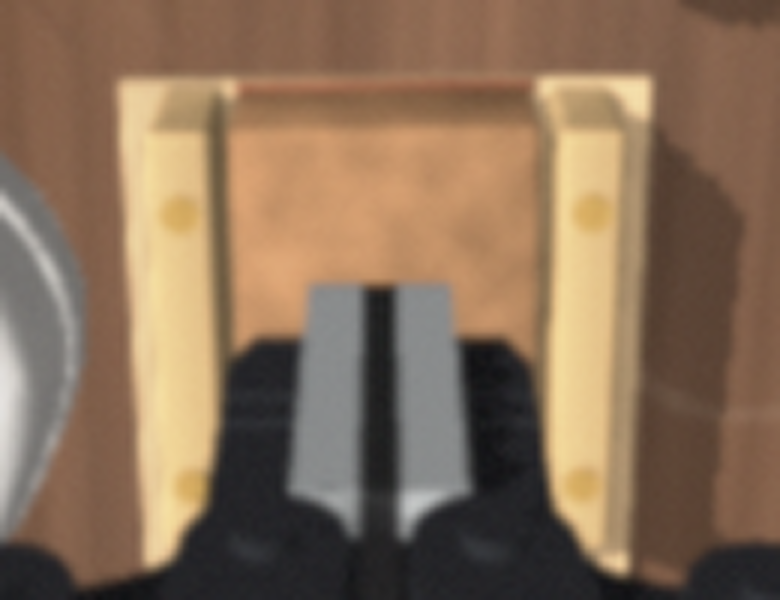

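```bash
python3 -m crank '[{"grip":1,"offset":[0,0,45],"angular":[0,0,0]},{"grip":1,"offset":[0,0,90],"angular":[0,0,0]},{"grip":1,"offset":[0,0,125],"angular":[0,0,0]},{"grip":1,"offset":[0,0,140],"angular":[0,0,0]},{"grip":1,"offset":[0,0,140],"angular":[0,0,0]},{"grip":1,"offset":[0,0,140],"angular":[0,0,0]}]'
python3 - <<'E'
from h import *
for n in("wrist","scene"):
    cv2.imwrite(f"pics/{n}2.png",vision.snapshot(n)["pixels"][:,:,::-1])
print(manip.sense()["tcp_pos"])
E
```

```text
t: 3.05
tcp_pos: [0.5105, -0.0754, 0.0129]
tool_rot: [-0.013, 1.0, -0.001, 0.002]
force: [-0.0, 0.4, 0.2]
finger_gap: -0.004
[ 0.51060793 -0.07558547  0.0133309 ]
```

View pics/wrist2.png

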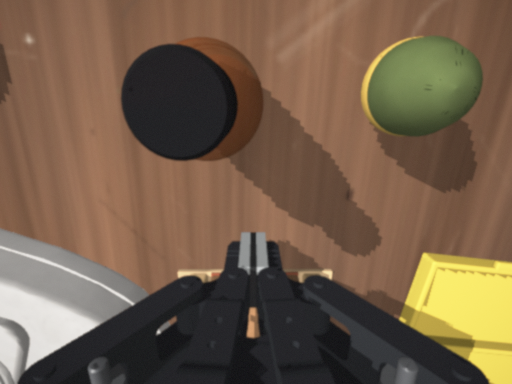

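View pics/scene2.png

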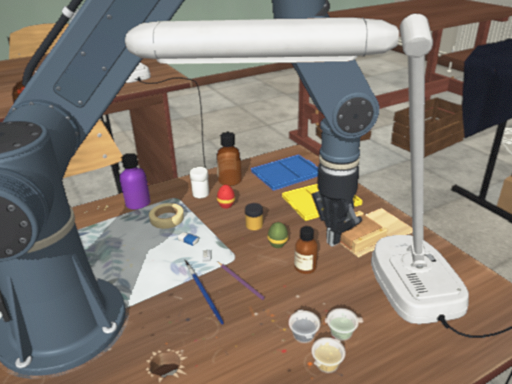

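```bash
python3 -m crank '[{"grip":1,"offset":[-8,0,0],"angular":[0,0,0]},{"grip":1,"offset":[-18,0,0],"angular":[0,0,0]},{"grip":1,"offset":[-28,0,0],"angular":[0,0,0]},{"grip":1,"offset":[-38,0,0],"angular":[0,0,0]},{"grip":1,"offset":[-48,0,0],"angular":[0,0,0]},{"grip":1,"offset":[-58,0,0],"angular":[0,0,0]},{"grip":1,"offset":[-67,0,0],"angular":[0,0,0]},{"grip":1,"offset":[-75,0,0],"angular":[0,0,0]},{"grip":1,"offset":[-80,0,0],"angular":[0,0,0]},{"grip":1,"offset":[-80,0,0],"angular":[0,0,0]}]'
python3 - <<'E'
from h import *
for n in("top","scene"):
    cv2.imwrite(f"pics/{n}3.png",vision.snapshot(n)["pixels"][:,:,::-1])
print(manip.sense()["tcp_pos"],manip.sense()["force"])
E
```

```text
t: 4.15
tcp_pos: [0.5899, -0.0733, 0.0113]
tool_rot: [-0.013, 1.0, -0.0, 0.001]
force: [-0.8, 0.5, 0.1]
finger_gap: -0.002
[ 0.58872694 -0.07307316  0.01119637] [0.41590791 0.48664244 0.24399632]
```

View pics/scene3.png

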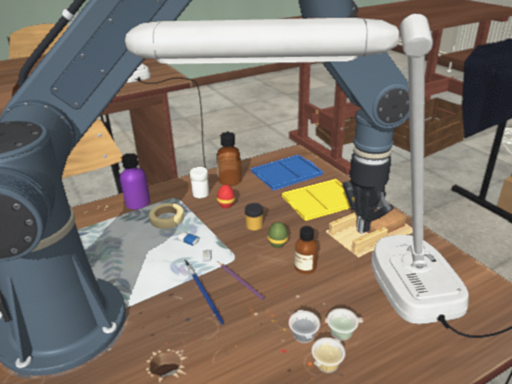

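```bash
python3 -m crank '[{"grip":1,"offset":[5,0,-30],"angular":[0,0,0]},{"grip":0.6,"offset":[5,0,-75],"angular":[0,0,0]},{"grip":0.2,"offset":[5,0,-120],"angular":[0,0,0]},{"grip":0.15,"offset":[-20,0,-150],"angular":[0,0,0]},{"grip":0.15,"offset":[-20,0,-150],"angular":[0,0,0]},{"grip":0.15,"offset":[-20,0,-150],"angular":[0,0,0]}]'
python3 - <<'E'
from h import *
for n in("top","wrist"):
    d=vision.snapshot(n);cv2.imwrite(f"pics/{n}4.png",d["pixels"][:,:,::-1])
a=vision.snapshot("top")["pixels"][70:155,280:350];cv2.imwrite("pics/rk4.png",cv2.resize(a,None,fx=7,fy=7,interpolation=2)[:,:,::-1])
print(manip.sense()["tcp_pos"],manip.sense()["finger_gap"])
E
```

```text
t: 4.85
tcp_pos: [0.6087, -0.0726, 0.1619]
tool_rot: [-0.013, 1.0, -0.0, 0.0]
force: [-0.3, -0.5, -0.3]
finger_gap: 0.842
[ 0.6066158  -0.07211671  0.15937675] 0.8512000980756103
```

View pics/wrist4.png

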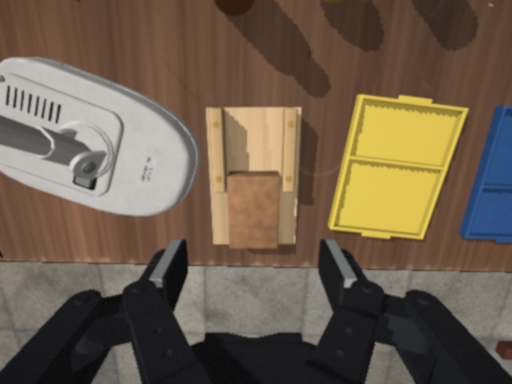

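View pics/top4.png

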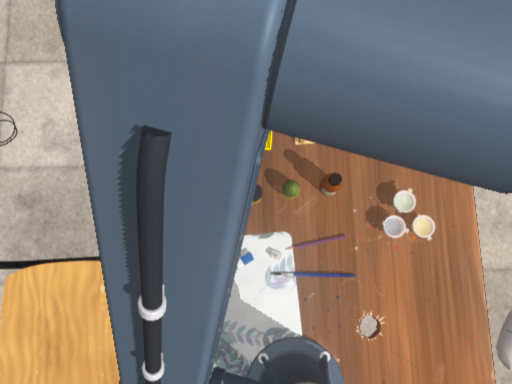

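```bash
python3 - <<'E'
from h import *
W=vision.snapshot("wrist");cv2.imwrite("pics/w5.png",W["pixels"][:,:,::-1])
a=cv2.resize(W["pixels"][90:250,200:330],None,fx=4.5,fy=4.5,interpolation=2);cv2.imwrite("pics/w5c.png",a[:,:,::-1])
for n,p,z in [("nR",(229,172),.028),("nL",(279,172),.028),("fL",(278,247),.028),("fR",(230,248),.028),
 ("yA",(359,95),.012),("yB",(467,107),.012),("yC",(425,240),.012),("yD",(330,230),.012)]:
    print(n,onz(W,p,z).round(4))
s=manip.sense();print(s["tcp_pos"],s["tool_rot"])
E
```

```text
nR [ 0.5981 -0.0962  0.028 ]
nL [ 0.5968 -0.0449  0.028 ]
fL [ 0.6835 -0.0412  0.028 ]
fR [ 0.6861 -0.0951  0.028 ]
yA [0.5199 0.032  0.012 ]
yB [0.5285 0.1427 0.012 ]
yC [0.6789 0.1335 0.012 ]
yD [0.6688 0.02   0.012 ]
[ 0.60679018 -0.07218057  0.1593328 ] [-1.26712772e-02  9.99916750e-01  7.29466056e-04 -2.32378700e-03]
```

View pics/w5c.png

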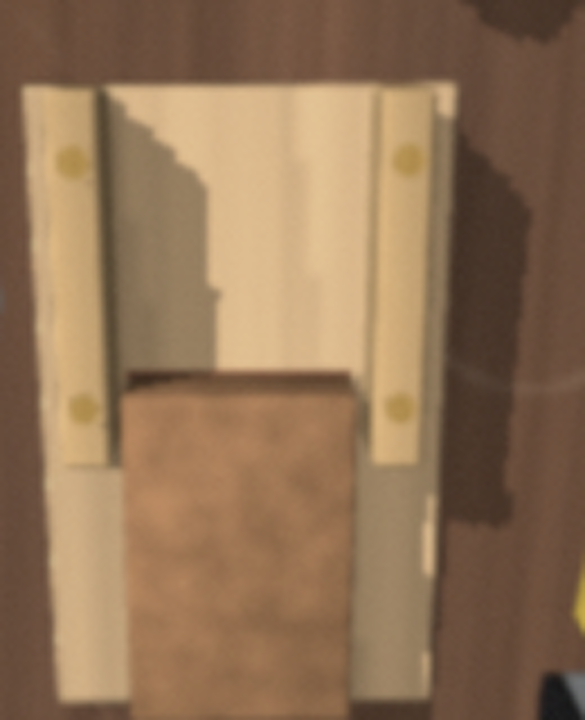

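```bash
python3 -m crank '[{"grip":0.15,"offset":[-40,1,10],"angular":[0,0,0]},{"grip":0.15,"offset":[-40,1,55],"angular":[0,0,0]},{"grip":0.15,"offset":[-40,1,100],"angular":[0,0,0]},{"grip":0.15,"offset":[-40,1,130],"angular":[0,0,0]},{"grip":0.15,"offset":[-40,1,145],"angular":[0,0,0]},{"grip":0.15,"offset":[-40,1,151],"angular":[0,0,0]},{"grip":0.15,"offset":[-40,1,151],"angular":[0,0,0]}]'
python3 - <<'E'
from h import *
for n in("wrist","scene"):
    d=vision.snapshot(n);cv2.imwrite(f"pics/{n}6.png",d["pixels"][:,:,::-1])
a=d["pixels"][150:280,300:430];cv2.imwrite("pics/s6c.png",cv2.resize(a,None,fx=4.5,fy=4.5,interpolation=2)[:,:,::-1])
print(manip.sense()["tcp_pos"],manip.sense()["force"])
E
```

```text
t: 5.75
tcp_pos: [0.6486, -0.0706, 0.0098]
tool_rot: [-0.013, 1.0, 0.0, -0.0]
force: [0.7, -0.4, 1.2]
finger_gap: 0.85
[ 0.64996673 -0.07095342  0.01179278] [ 0.56225144 -0.05400507  0.33798527]
```

View pics/wrist6.png

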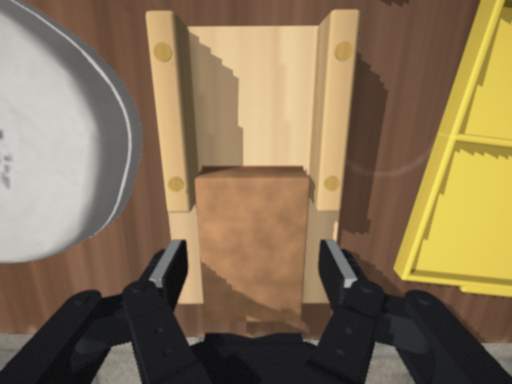

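View pics/s6c.png

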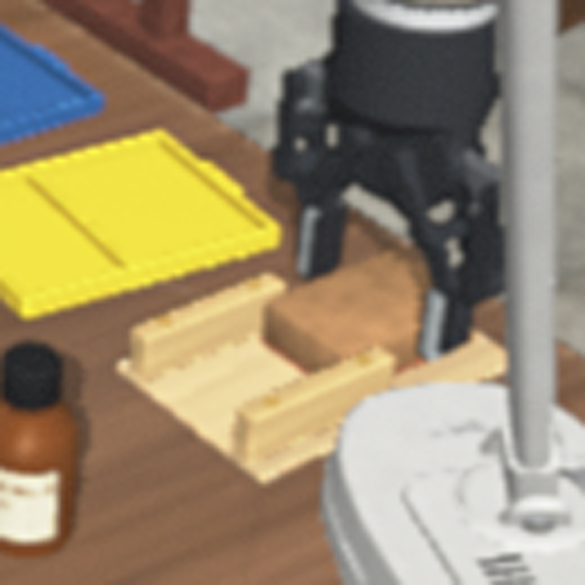

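```bash
python3 -m crank '[{"grip":0.15,"offset":[0,0,3],"angular":[0,0,0]},{"grip":0.3,"offset":[0,0,3],"angular":[0,0,0]},{"grip":0.5,"offset":[0,0,3],"angular":[0,0,0]},{"grip":0.6,"offset":[0,0,3],"angular":[0,0,0]},{"grip":0.6,"offset":[0,0,3],"angular":[0,0,0]},{"grip":0.6,"offset":[0,0,3],"angular":[0,0,0]}]' 50
python3 - <<'E'
from h import *
for n in("wrist","scene"):
    d=vision.snapshot(n);cv2.imwrite(f"pics/{n}7.png",d["pixels"][:,:,::-1])
a=d["pixels"][150:280,300:430];cv2.imwrite("pics/s7c.png",cv2.resize(a,None,fx=4.5,fy=4.5,interpolation=2)[:,:,::-1])
print(manip.sense()["tcp_pos"],manip.sense()["force"])
E
```

```text
t: 6.45
tcp_pos: [0.6496, -0.0708, 0.0087]
tool_rot: [-0.013, 1.0, -0.0, 0.001]
force: [-0.0, 0.1, 5.7]
finger_gap: 0.637
[ 0.64962798 -0.07080196  0.00862582] [-0.40295928 -0.46907952  5.52047159]
```

View pics/wrist7.png

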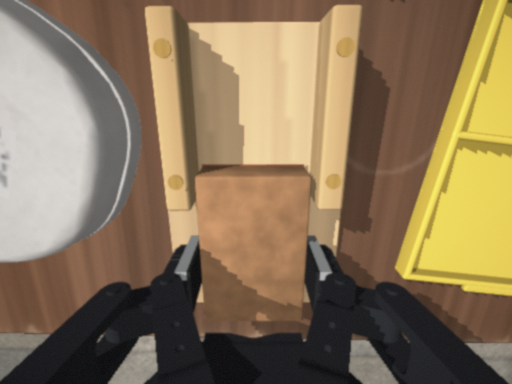

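View pics/s7c.png

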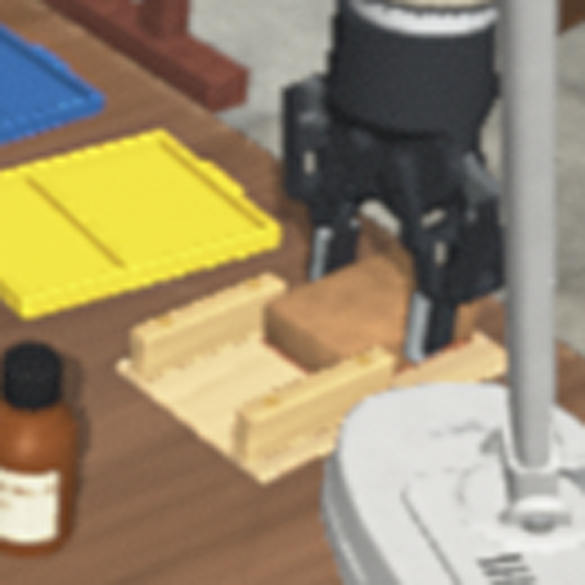

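```bash
python3 -m crank '[{"grip":0.6,"offset":[0,0,-10],"angular":[0,0,0]},{"grip":0.6,"offset":[0,0,-30],"angular":[0,0,0]},{"grip":0.6,"offset":[0,0,-60],"angular":[0,0,0]},{"grip":0.6,"offset":[0,0,-90],"angular":[0,0,0]},{"grip":0.6,"offset":[0,0,-90],"angular":[0,0,0]}]'
python3 - <<'E'
from h import *
W=vision.snapshot("wrist");cv2.imwrite("pics/w8.png",W["pixels"][:,:,::-1])
s=manip.sense();print(s["tcp_pos"],s["force"],s["finger_gap"])
# block top z: tcp z + (0.028-0.0086)
z=s["tcp_pos"][2]+.0194
for p in [(196,176),(309,176)]: print(onz(W,p,z)-s["tcp_pos"])
E
```

```text
t: 7.05
tcp_pos: [0.6519, -0.0713, 0.1022]
tool_rot: [-0.013, 1.0, -0.001, 0.004]
force: [0.2, -0.4, -1.0]
finger_gap: 0.636
[ 0.65036875 -0.07099055  0.09999164] [-0.70322598 -0.07232476 -1.09886602] 0.640119022174691
[-0.04339949 -0.02789019  0.0194    ]
[-0.04484014  0.02529923  0.0194    ]
```

View pics/w8.png

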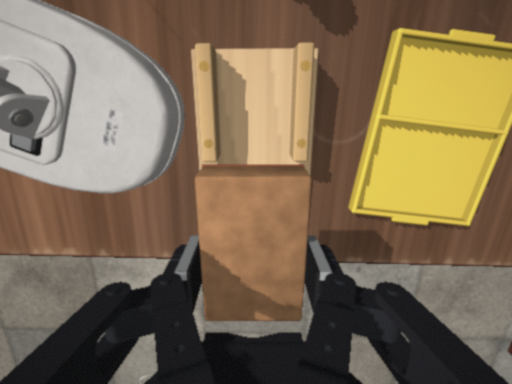

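```bash
python3 -m crank '[{"grip":0.6,"offset":[0,0,-30],"angular":[0,0,0]},{"grip":0.6,"offset":[7,30,-50],"angular":[0,0,8]},{"grip":0.6,"offset":[15,65,-60],"angular":[0,0,16]},{"grip":0.6,"offset":[23,100,-60],"angular":[0,0,24]},{"grip":0.6,"offset":[32,140,-60],"angular":[0,0,32]},{"grip":0.6,"offset":[42,180,-60],"angular":[0,0,40]},{"grip":0.6,"offset":[52,220,-60],"angular":[0,0,48]},{"grip":0.6,"offset":[62,260,-60],"angular":[0,0,56]},{"grip":0.6,"offset":[70,290,-60],"angular":[0,0,64]},{"grip":0.6,"offset":[74,306,-60],"angular":[0,0,72]}]'
python3 -m crank '[{"grip":0.6,"offset":[0,0,0],"angular":[0,0,8]},{"grip":0.6,"offset":[0,0,0],"angular":[0,0,16]},{"grip":0.6,"offset":[0,0,0],"angular":[0,0,19]},{"grip":0.6,"offset":[0,0,0],"angular":[0,0,19]},{"grip":0.6,"offset":[0,0,0],"angular":[0,0,19]}]'
python3 - <<'E'
from h import *
W=vision.snapshot("wrist");cv2.imwrite("pics/w9.png",W["pixels"][:,:,::-1])
s=manip.sense();print(s["tcp_pos"],s["tool_rot"],s["q"],s["finger_gap"])
E
```

```text
t: 8.1
tcp_pos: [0.5643, 0.2359, 0.1557]
tool_rot: [0.579, 0.816, -0.001, -0.002]
force: [-0.6, -0.4, -0.7]
finger_gap: 0.638
t: 8.6
tcp_pos: [0.5662, 0.2332, 0.1563]
tool_rot: [0.704, 0.71, -0.001, -0.001]
force: [-0.5, 1.2, -1.0]
finger_gap: 0.637
[0.56641721 0.23322165 0.15649913] [ 7.03917509e-01  7.10281183e-01 -7.44557423e-04 -4.77796932e-04] [ 2.08387504e-01  6.01659445e-01  1.53286663e+00 -2.29545556e-05
  1.00883582e+00  1.99400125e-01] 0.6406164826101588
```

View pics/w9.png

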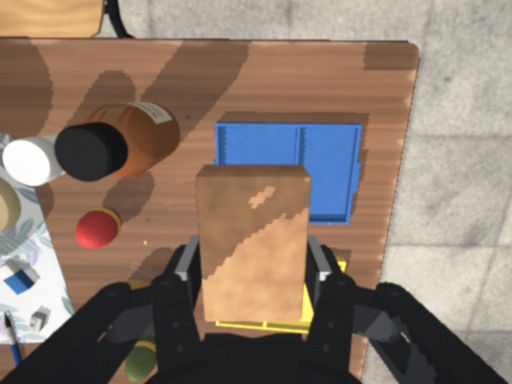

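```bash
python3 - <<'E'
from h import *
W=vision.snapshot("wrist")
for n,p,z in [("nearYmax",(215,123),.012),("farYmax",(361,123),.012),("farYmin",(349,224),.012),("div",(297,124),.012)]: print(n,onz(W,p,z).round(4))
a=cv2.resize(W["pixels"][100:240,190:390],None,fx=4,fy=4,interpolation=2);cv2.imwrite("pics/w9c.png",a[:,:,::-1])
E
```

```text
nearYmax [0.5288 0.291  0.012 ]
farYmax [0.6769 0.2924 0.012 ]
farYmin [0.6783 0.1799 0.012 ]
div [0.6121 0.2908 0.012 ]
```

View pics/w9c.png

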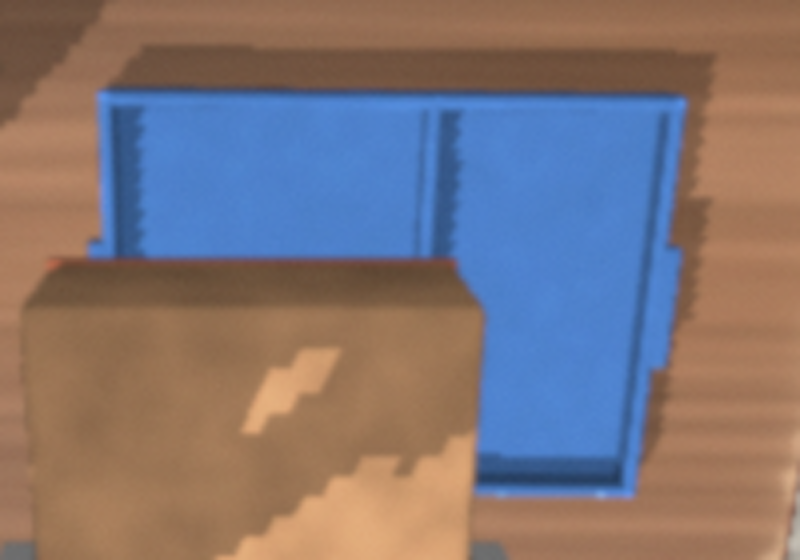

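```bash
python3 -m crank '[{"grip":0.6,"offset":[0,4,40],"angular":[0,0,0]},{"grip":0.6,"offset":[0,4,80],"angular":[0,0,0]},{"grip":0.6,"offset":[0,4,110],"angular":[0,0,0]},{"grip":0.6,"offset":[0,4,128],"angular":[0,0,0]},{"grip":0.6,"offset":[0,4,138],"angular":[0,0,0]},{"grip":0.6,"offset":[0,4,143],"angular":[0,0,0]},{"grip":0.6,"offset":[0,4,146],"angular":[0,0,0]},{"grip":0.6,"offset":[0,4,146],"angular":[0,0,0]}]'
python3 - <<'E'
from h import *
W=vision.snapshot("wrist");cv2.imwrite("pics/w10.png",W["pixels"][:,:,::-1])
s=manip.sense();print(s["tcp_pos"],s["force"],s["finger_gap"])
S=vision.snapshot("scene");cv2.imwrite("pics/s10c.png",cv2.resize(S["pixels"][110:240,230:400],None,fx=4,fy=4,interpolation=2)[:,:,::-1])
E
```

```text
t: 9.5
tcp_pos: [0.5715, 0.2336, 0.0119]
tool_rot: [0.704, 0.71, 0.001, 0.0]
force: [-0.5, 0.3, -1.0]
finger_gap: 0.637
[0.57171709 0.23360837 0.01222615] [ 0.00220488 -0.09499275 -1.91297604] 0.6344043349846057
```

View pics/w10.png

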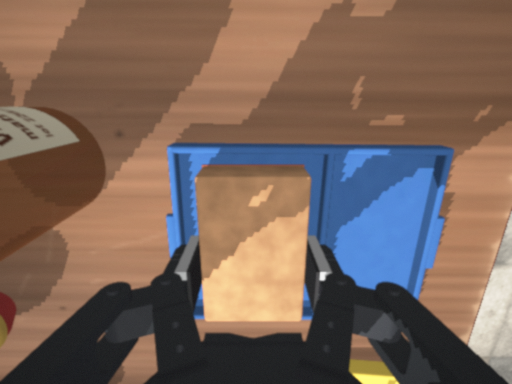

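View pics/s10c.png

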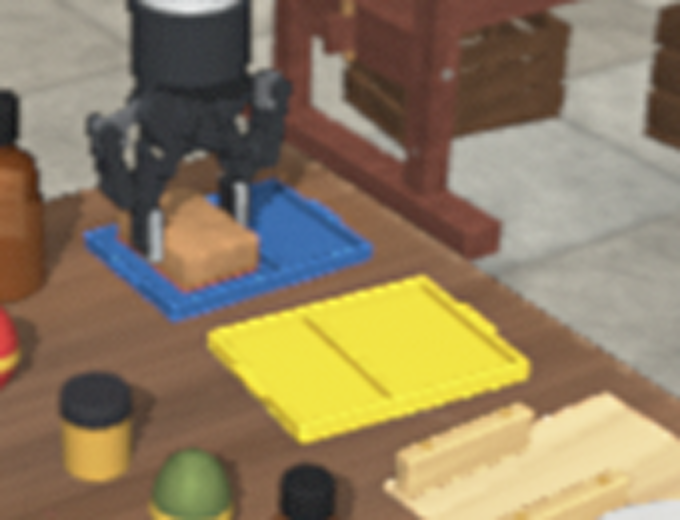

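```bash
python3 -m crank '[{"grip":0.6,"offset":[0,0,2],"angular":[0,0,0]},{"grip":0.6,"offset":[0,0,3],"angular":[0,0,0]},{"grip":0.3,"offset":[0,0,3],"angular":[0,0,0]},{"grip":0.22,"offset":[0,0,3],"angular":[0,0,0]},{"grip":0.22,"offset":[0,0,2],"angular":[0,0,0]},{"grip":0.2,"offset":[0,0,-20],"angular":[0,0,0]},{"grip":0.2,"offset":[0,0,-50],"angular":[0,0,0]},{"grip":0.2,"offset":[0,0,-90],"angular":[0,0,0]},{"grip":0.2,"offset":[0,0,-135],"angular":[0,0,0]},{"grip":0.2,"offset":[0,0,-150],"angular":[0,0,0]}]'
python3 - <<'E'
from h import *
W=vision.snapshot("wrist");cv2.imwrite("pics/w11.png",W["pixels"][:,:,::-1])
s=manip.sense();print(s["tcp_pos"],s["tool_rot"],s["force"],s["finger_gap"])
E
```

```text
t: 10.6
tcp_pos: [0.5737, 0.2341, 0.1664]
tool_rot: [0.704, 0.71, 0.004, 0.002]
force: [0.1, 0.8, -0.5]
finger_gap: 0.8
[0.57418811 0.23426059 0.16739555] [0.70416441 0.71001715 0.00443417 0.00291097] [ 0.01306206 -0.36793459  1.60821048] 0.8004446941100208
```

View pics/w11.png

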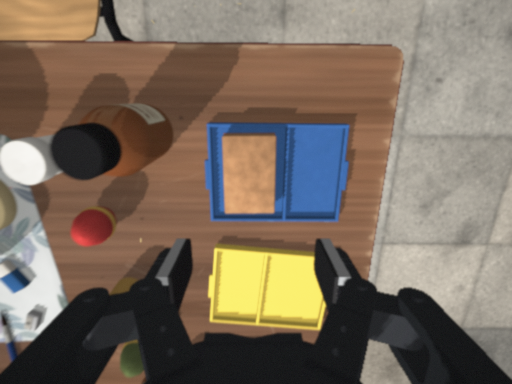

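```bash
python3 -m crank '[{"grip":0.2,"offset":[-25,-10,0],"angular":[0,0,-8]},{"grip":0.2,"offset":[-60,-26,0],"angular":[0,0,-16]},{"grip":0.2,"offset":[-100,-44,0],"angular":[0,0,-24]},{"grip":0.2,"offset":[-140,-62,0],"angular":[0,0,-32]},{"grip":0.2,"offset":[-180,-80,0],"angular":[0,0,-40]},{"grip":0.2,"offset":[-215,-96,0],"angular":[0,0,-48]},{"grip":0.2,"offset":[-250,-111,0],"angular":[0,0,-56]},{"grip":0.2,"offset":[-285,-127,0],"angular":[0,0,-64]},{"grip":0.2,"offset":[-310,-138,0],"angular":[0,0,-72]},{"grip":0.2,"offset":[-328,-146,0],"angular":[0,0,-80]}]'
python3 -m crank '[{"grip":0.2,"offset":[0,0,0],"angular":[0,0,-8]},{"grip":0.2,"offset":[0,0,0],"angular":[0,0,-9.5]},{"grip":0.2,"offset":[0,0,0],"angular":[0,0,-9.5]},{"grip":0.2,"offset":[0,0,0],"angular":[0,0,-9.5]},{"grip":0.2,"offset":[0,0,0],"angular":[0,0,-9.5]}]'
python3 - <<'E'
from h import *
W=vision.snapshot("wrist");cv2.imwrite("pics/w12.png",W["pixels"][:,:,::-1])
s=manip.sense();print(s["tcp_pos"],s["tool_rot"],s["qd"].round(3),s["finger_gap"])
E
```

```text
t: 11.65
tcp_pos: [0.4263, -0.0972, 0.1608]
tool_rot: [0.081, 0.997, 0.0, -0.001]
force: [-0.4, 0.3, -0.2]
finger_gap: 0.805
t: 12.15
tcp_pos: [0.4277, -0.0952, 0.1612]
tool_rot: [0.0, 1.0, 0.0, -0.0]
force: [0.5, 0.6, -0.2]
finger_gap: 0.803
[ 0.42774485 -0.09525746  0.161233  ] [ 2.82211508e-04  9.99999958e-01  3.93665133e-05 -5.26102102e-05] [-0.003 -0.003 -0.003  0.     0.001 -0.007] 0.7993465586095622
```

View pics/w12.png

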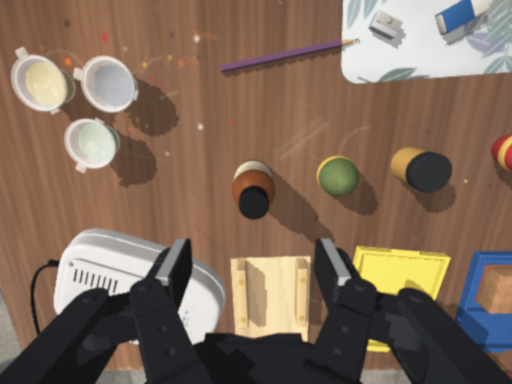

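Settled over the bottle: cap at (253,203), with the green egg, ochre jar and red egg to the right. I'll measure them all from this view and cross-check against top and scene.

```bash
python3 - <<'E'
from h import *
W=vision.snapshot("wrist");h=cv2.cvtColor(W["pixels"],cv2.COLOR_RGB2HSV)
dk=cv2.inRange(h,(0,0,0),(180,255,60));
def c(m,roi):
    M=np.zeros_like(m);x0,y0,x1,y1=roi;M[y0:y1,x0:x1]=m[y0:y1,x0:x1]
    n,l,st,ce=cv2.connectedComponentsWithStats(M);k=1+st[1:,4].argmax();return ce[k],st[k]
a,s=c(dk,(230,180,280,225));print("cap",a,s,onz(W,a,.09))
a,s=c(dk,(400,145,460,195));print("lid",a,s,onz(W,a,.048))
g=cv2.inRange(h,(32,60,30),(65,255,255));a,s=c(g,(310,145,365,205));print("egg",a,s,onz(W,a,.03))
print("cap foot check: proj of bottle base",proj(W,(0.4305,-.0955,0)),proj(W,(.4305,-.0955,.09)))
E
```

```text
cap [253.81194409 202.10800508] [239 186  30  33 787] [ 0.42927548 -0.09403629  0.09      ]
lid [428.26589595 172.0650289 ] [ 406  152   45   41 1384] [0.41452948 0.0730857  0.048     ]
egg [338.73138298 176.9858156 ] [ 320  159   39   37 1128] [ 0.42446204 -0.00632927  0.03      ]
cap foot check: proj of bottle base [252.25590121 174.98020818] [252.04978032 203.48530385]
```

```bash
python3 -m crank '[{"grip":0.2,"offset":[-2,1,40],"angular":[0,0,0]},{"grip":0.2,"offset":[-2,1,80],"angular":[0,0,0]},{"grip":0.2,"offset":[-2,1,115],"angular":[0,0,0]},{"grip":0.2,"offset":[-2,1,135],"angular":[0,0,0]},{"grip":0.2,"offset":[-2,1,135],"angular":[0,0,0]},{"grip":0.4,"offset":[-2,1,135],"angular":[0,0,0]},{"grip":0.6,"offset":[-2,1,135],"angular":[0,0,0]},{"grip":0.7,"offset":[-2,1,135],"angular":[0,0,0]},{"grip":0.7,"offset":[-2,1,135],"angular":[0,0,0]},{"grip":0.7,"offset":[-2,1,135],"angular":[0,0,0]}]' 40
python3 - <<'E'
from h import *
W=vision.snapshot("wrist");cv2.imwrite("pics/w13.png",W["pixels"][:,:,::-1])
s=manip.sense();print(s["tcp_pos"],s["force"],s["finger_gap"])
S=vision.snapshot("scene");cv2.imwrite("pics/s13c.png",cv2.resize(S["pixels"][150:290,220:390],None,fx=4,fy=4,interpolation=2)[:,:,::-1])
E
```

```text
t: 13.25
tcp_pos: [0.4305, -0.095, 0.0275]
tool_rot: [0.0, 1.0, -0.001, 0.001]
force: [-0.7, 0.6, 7.3]
finger_gap: 0.473
[ 0.43045622 -0.09501203  0.02751276] [0.24071717 1.46413815 7.41407154] 0.4753739113938968
```

View pics/s13c.png

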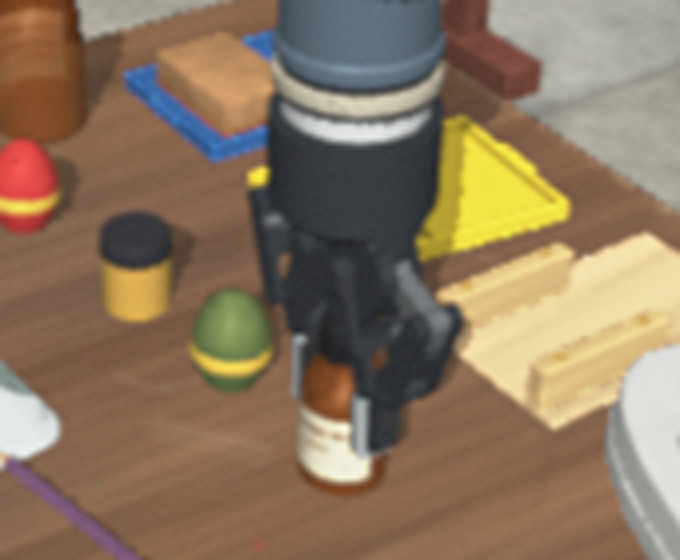

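```bash
python3 -m crank '[{"grip":0.7,"offset":[0,0,-15],"angular":[0,0,0]},{"grip":0.7,"offset":[0,0,-50],"angular":[0,0,0]},{"grip":0.7,"offset":[0,0,-95],"angular":[0,0,0]},{"grip":0.7,"offset":[-15,23,-120],"angular":[0,0,0]},{"grip":0.7,"offset":[-35,54,-120],"angular":[0,0,0]},{"grip":0.7,"offset":[-60,93,-120],"angular":[0,0,0]},{"grip":0.7,"offset":[-85,132,-120],"angular":[0,0,0]},{"grip":0.7,"offset":[-110,170,-120],"angular":[0,0,0]},{"grip":0.7,"offset":[-135,209,-120],"angular":[0,0,0]},{"grip":0.7,"offset":[-160,248,-120],"angular":[0,0,0]}]'
python3 -m crank '[{"grip":0.7,"offset":[-22,34,0],"angular":[0,0,0]},{"grip":0.7,"offset":[-42,65,0],"angular":[0,0,0]},{"grip":0.7,"offset":[-53,82,0],"angular":[0,0,0]},{"grip":0.7,"offset":[-53,82,0],"angular":[0,0,0]},{"grip":0.7,"offset":[-53,82,0],"angular":[0,0,0]}]'
python3 - <<'E'
from h import *
W=vision.snapshot("wrist");cv2.imwrite("pics/w14.png",W["pixels"][:,:,::-1])
s=manip.sense();print(s["tcp_pos"],s["tool_rot"],s["finger_gap"])
S=vision.snapshot("scene");cv2.imwrite("pics/s14.png",S["pixels"][:,:,::-1])
E
```

```text
t: 14.35
tcp_pos: [0.5902, 0.1549, 0.1467]
tool_rot: [0.0, 1.0, -0.0, 0.0]
force: [0.2, -0.9, -1.4]
finger_gap: 0.475
t: 14.85
tcp_pos: [0.6419, 0.2351, 0.146]
tool_rot: [-0.0, 1.0, -0.0, -0.001]
force: [-0.9, 0.5, -1.0]
finger_gap: 0.479
[0.64172567 0.23441895 0.14601849] [ 3.40977119e-04  9.99999429e-01 -4.01930969e-04 -9.29398214e-04] 0.4756890610958021
```

View pics/w14.png

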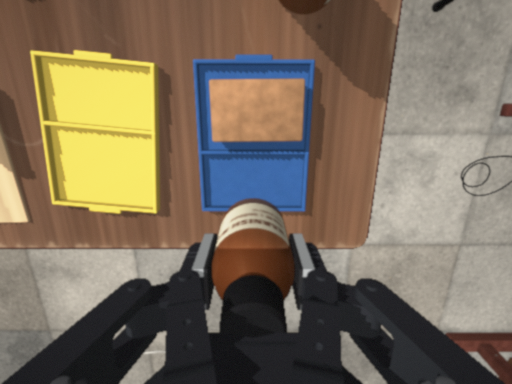

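View pics/s14.png

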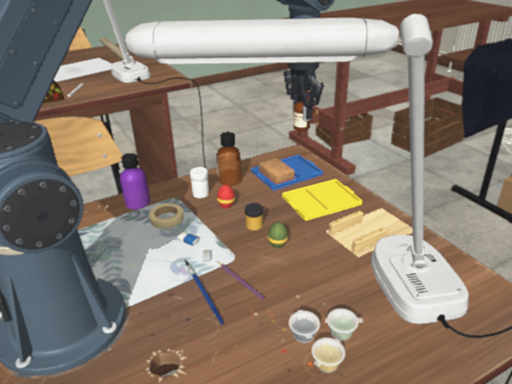

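```bash
python3 - <<'E'
from h import *
W=vision.snapshot("wrist")
f=lambda *ps:[onz(W,p,.012)[:2].round(4) for p in ps]
b=f((194,60),(314,62),(306,212),(203,211));print(b,np.mean(b,0),f((200,153),(309,153)))
y=f((31,52),(158,63),(158,213),(52,205));print(y,np.mean(y,0),f((42,124),(157,131)))
k=[onz(W,p,.028)[:2] for p in ((209,80),(304,80),(302,143),(211,142))];print("block",np.round(k,4),np.mean(k,0))
E
```

```text
[array([0.5281, 0.1807]), array([0.5299, 0.2905]), array([0.6785, 0.2921]), array([0.6773, 0.1803])] [0.60345 0.2359 ] [array([0.6139, 0.1809]), array([0.6139, 0.2913])]
[array([0.5214, 0.0332]), array([0.5306, 0.1474]), array([0.6797, 0.1312]), array([0.6703, 0.0179])] [0.6005   0.082425] [array([0.5851, 0.0277]), array([0.5919, 0.1398])]
block [[0.5461 0.1959]
 [0.5462 0.2795]
 [0.6014 0.2808]
 [0.6004 0.195 ]] [0.57353351 0.23778888]
```

```bash
python3 -m crank '[{"grip":0.7,"offset":[-3,1,35],"angular":[0,0,0]},{"grip":0.7,"offset":[-3,1,70],"angular":[0,0,0]},{"grip":0.7,"offset":[-3,1,95],"angular":[0,0,0]},{"grip":0.7,"offset":[-3,1,106],"angular":[0,0,0]},{"grip":0.7,"offset":[-3,1,111],"angular":[0,0,0]},{"grip":0.7,"offset":[-3,1,113],"angular":[0,0,0]},{"grip":0.7,"offset":[-3,1,113],"angular":[0,0,0]}]'
python3 - <<'E'
from h import *
W=vision.snapshot("wrist");cv2.imwrite("pics/w15.png",W["pixels"][:,:,::-1])
s=manip.sense();print(s["tcp_pos"],s["force"],s["finger_gap"])
E
```

```text
t: 15.7
tcp_pos: [0.6468, 0.2361, 0.0346]
tool_rot: [0.0, 1.0, 0.0, 0.001]
force: [-0.2, -0.4, -1.2]
finger_gap: 0.48
[0.64692786 0.23623158 0.03480575] [-0.26067133  0.20816091 -0.37325488] 0.473763221755433
```

View pics/w15.png

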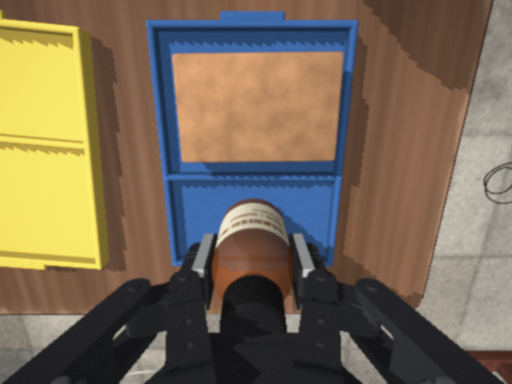

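```bash
python3 -m crank '[{"grip":0.7,"offset":[2,0,1],"angular":[0,0,0]},{"grip":0.7,"offset":[2,0,3],"angular":[0,0,0]},{"grip":0.7,"offset":[2,0,3],"angular":[0,0,0]},{"grip":0.42,"offset":[2,0,3],"angular":[0,0,0]},{"grip":0.3,"offset":[2,0,3],"angular":[0,0,0]},{"grip":0.3,"offset":[2,0,-10],"angular":[0,0,0]},{"grip":0.3,"offset":[2,0,-40],"angular":[0,0,0]},{"grip":0.3,"offset":[2,0,-80],"angular":[0,0,0]},{"grip":0.3,"offset":[2,0,-125],"angular":[0,0,0]},{"grip":0.3,"offset":[2,0,-140],"angular":[0,0,0]}]'
python3 - <<'E'
from h import *
W=vision.snapshot("wrist");cv2.imwrite("pics/w16.png",W["pixels"][:,:,::-1])
s=manip.sense();print(s["tcp_pos"],s["force"],s["finger_gap"])
E
```

```text
t: 16.75
tcp_pos: [0.647, 0.2369, 0.1798]
tool_rot: [0.0, 1.0, 0.001, 0.005]
force: [0.8, -0.3, -0.3]
finger_gap: 0.701
[0.64733964 0.23692383 0.18056096] [0.11507094 0.57686665 1.4878685 ] 0.7018553606758505
```

View pics/w16.png

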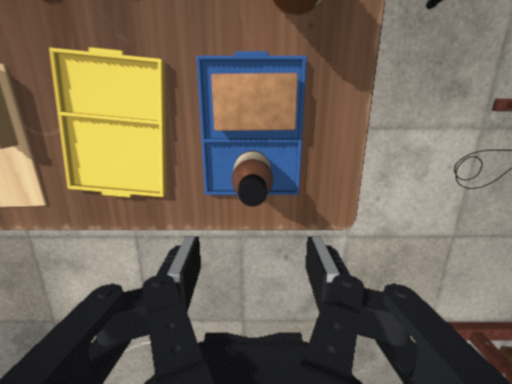

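```bash
python3 -m crank '[{"grip":0.3,"offset":[5,-25,0],"angular":[0,0,0]},{"grip":0.3,"offset":[25,-60,0],"angular":[0,0,0]},{"grip":0.3,"offset":[60,-80,0],"angular":[0,0,0]},{"grip":0.3,"offset":[105,-80,0],"angular":[0,0,0]},{"grip":0.3,"offset":[150,-80,0],"angular":[0,0,0]},{"grip":0.3,"offset":[195,-70,0],"angular":[0,0,0]},{"grip":0.3,"offset":[230,-62,0],"angular":[0,0,0]},{"grip":0.3,"offset":[249,-60,0],"angular":[0,0,0]},{"grip":0.3,"offset":[249,-60,0],"angular":[0,0,0]},{"grip":0.3,"offset":[249,-60,0],"angular":[0,0,0]}]'
python3 - <<'E'
from h import *
W=vision.snapshot("wrist");cv2.imwrite("pics/w17.png",W["pixels"][:,:,::-1])
s=manip.sense();print(s["tcp_pos"],s["tool_rot"],s["finger_gap"])
h=cv2.cvtColor(W["pixels"],cv2.COLOR_RGB2HSV)
m=cv2.inRange(h,(0,150,70),(5,255,255))|cv2.inRange(h,(172,150,70),(180,255,255))|cv2.inRange(h,(20,150,100),(32,255,255))
n,l,st,ce=cv2.connectedComponentsWithStats(m)
for k in range(1,n):
    if st[k,4]>150: print(ce[k],st[k],onz(W,ce[k],.027),onz(W,ce[k],.035))
E
```

```text
t: 17.8
tcp_pos: [0.3954, 0.1764, 0.1732]
tool_rot: [0.0, 1.0, 0.0, 0.0]
force: [0.4, -0.4, -0.1]
finger_gap: 0.702
[0.39644075 0.17633078 0.17327552] [3.93483265e-04 9.99999507e-01 8.53671985e-05 9.07433835e-04] 0.7018845719370993
[256.28134255 181.35143139] [ 239  164   36   36 1013] [0.40144535 0.18055735 0.027     ] [0.39905791 0.18045217 0.035     ]
[148.93264249 270.98963731] [142 264  18  19 193] [0.51594208 0.04963466 0.027     ] [0.51038825 0.05315013 0.035     ]
[208.41139241 302.31803797] [187 268  42  75 632] [0.56272239 0.1200704  0.027     ] [0.55587485 0.12163798 0.035     ]
```

View pics/w17.png

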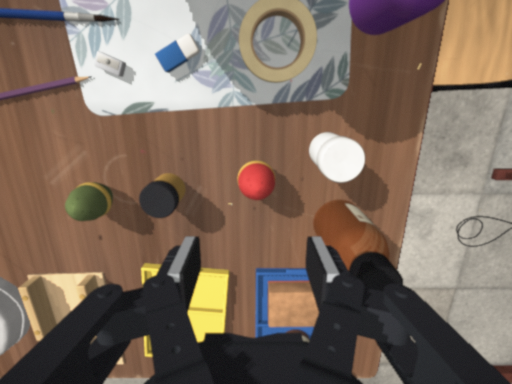

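```bash
python3 -m crank '[{"grip":0.35,"offset":[-3,2,45],"angular":[0,0,0]},{"grip":0.35,"offset":[-3,2,90],"angular":[0,0,0]},{"grip":0.35,"offset":[-3,2,130],"angular":[0,0,0]},{"grip":0.35,"offset":[-3,2,155],"angular":[0,0,0]},{"grip":0.35,"offset":[-3,2,166],"angular":[0,0,0]},{"grip":0.35,"offset":[-3,2,168],"angular":[0,0,0]},{"grip":0.35,"offset":[-3,2,168],"angular":[0,0,0]}]'
python3 - <<'E'
from h import *
W=vision.snapshot("wrist");cv2.imwrite("pics/w18.png",W["pixels"][:,:,::-1])
s=manip.sense();print(s["tcp_pos"],s["force"],s["finger_gap"])
S=vision.snapshot("scene");cv2.imwrite("pics/s18c.png",cv2.resize(S["pixels"][120:260,150:320],None,fx=4,fy=4,interpolation=2)[:,:,::-1])
E
```

```text
t: 18.55
tcp_pos: [0.3989, 0.1783, 0.0054]
tool_rot: [0.001, 1.0, 0.0, 0.001]
force: [0.1, -0.7, -0.1]
finger_gap: 0.653
[0.39895476 0.17838176 0.00595857] [-0.32399759 -0.50338467  0.11415959] 0.6490085370904665
```

View pics/w18.png

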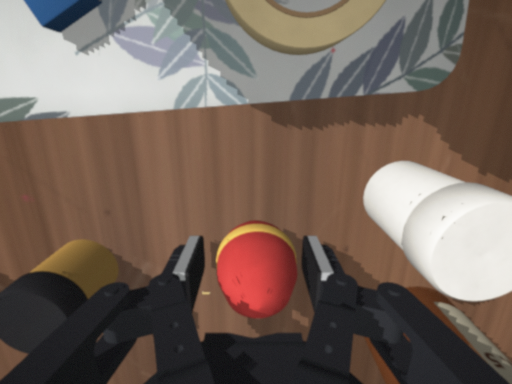

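View pics/s18c.png

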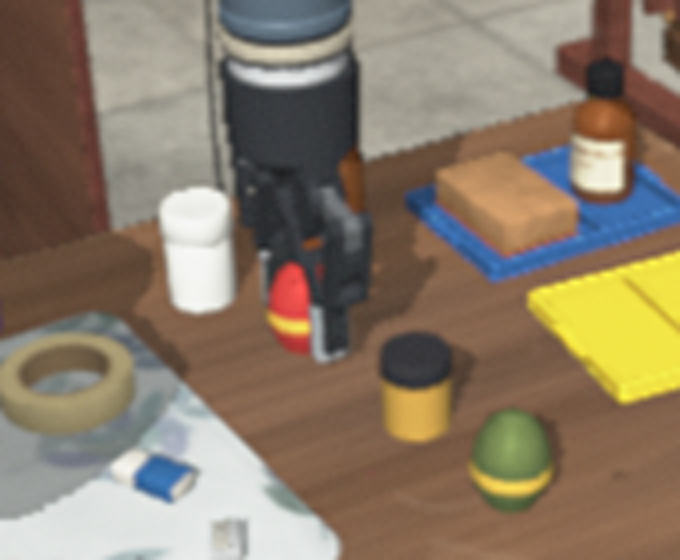

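```bash
python3 - <<'E'
from h import *
W=vision.snapshot("wrist");h=cv2.cvtColor(W["pixels"],cv2.COLOR_RGB2HSV)
m=cv2.inRange(h,(0,120,40),(6,255,255))|cv2.inRange(h,(170,120,40),(180,255,255))|cv2.inRange(h,(18,120,60),(32,255,255))
m[:, :205]=0;m[:,305:]=0;m[:210]=0
n,l,st,ce=cv2.connectedComponentsWithStats(m);k=1+st[1:,4].argmax();print(ce[k],st[k])
for z in(.024,.027,.03):print(onz(W,ce[k],z))
for z in (0,.027,.054): print(z,proj(W,(.3995,.179,z)))
E
```

```text
[256.01981528 269.47321579] [ 215  223   82   94 5955]
[0.40470682 0.18052993 0.024     ]
[0.40263938 0.18048838 0.027     ]
[0.40057194 0.18044684 0.03      ]
0 [253.07543376 238.74472453]
0.027 [253.14220661 264.23756959]
0.054 [253.23837478 300.95309805]
```

```bash
python3 -m crank '[{"grip":0.35,"offset":[-2,1,0],"angular":[0,0,0]},{"grip":0.35,"offset":[-2,1,0],"angular":[0,0,0]},{"grip":0.45,"offset":[-2,1,0],"angular":[0,0,0]},{"grip":0.6,"offset":[-2,1,0],"angular":[0,0,0]},{"grip":0.7,"offset":[-2,1,0],"angular":[0,0,0]},{"grip":0.7,"offset":[-2,1,0],"angular":[0,0,0]},{"grip":0.7,"offset":[-2,1,-10],"angular":[0,0,0]},{"grip":0.7,"offset":[-2,1,-30],"angular":[0,0,0]},{"grip":0.7,"offset":[-2,1,-50],"angular":[0,0,0]},{"grip":0.7,"offset":[-2,1,-50],"angular":[0,0,0]}]' 35
python3 - <<'E'
from h import *
W=vision.snapshot("wrist");cv2.imwrite("pics/w19.png",W["pixels"][:,:,::-1])
s=manip.sense();print(s["tcp_pos"],s["force"],s["finger_gap"])
S=vision.snapshot("scene");cv2.imwrite("pics/s19c.png",cv2.resize(S["pixels"][120:260,150:320],None,fx=4,fy=4,interpolation=2)[:,:,::-1])
E
```

```text
t: 19.7
tcp_pos: [0.4009, 0.1796, 0.0574]
tool_rot: [0.0, 1.0, 0.0, 0.002]
force: [0.4, 0.1, -0.8]
finger_gap: 0.45
[0.40050908 0.17946914 0.0565207 ] [-0.09964763  0.03910348 -0.45761789] 0.4480471971659759
```

View pics/w19.png

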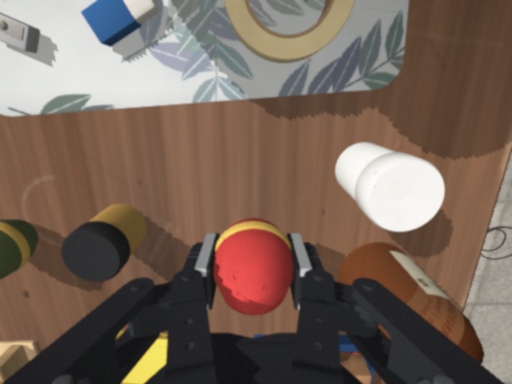

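View pics/s19c.png

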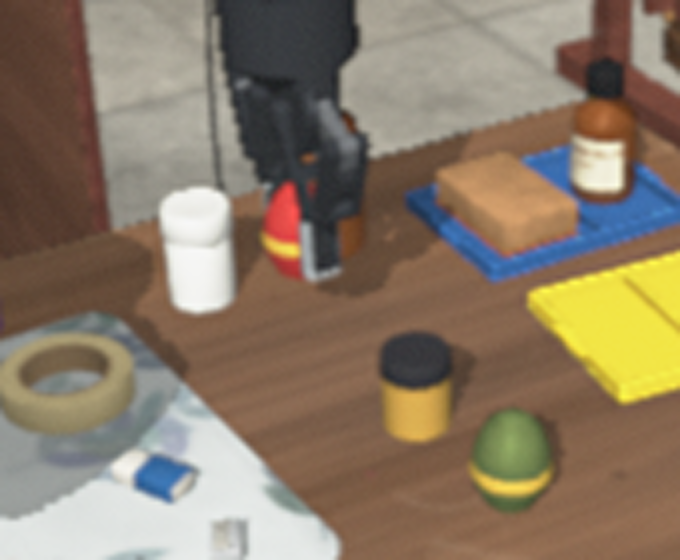

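```bash
python3 - <<'E'
from h import *
S=vision.snapshot("scene");cv2.imwrite("pics/s20c.png",cv2.resize(S["pixels"][155:205,200:255],None,fx=12,fy=12,interpolation=2)[:,:,::-1])
E
```

```text
(no output)
```

View pics/s20c.png

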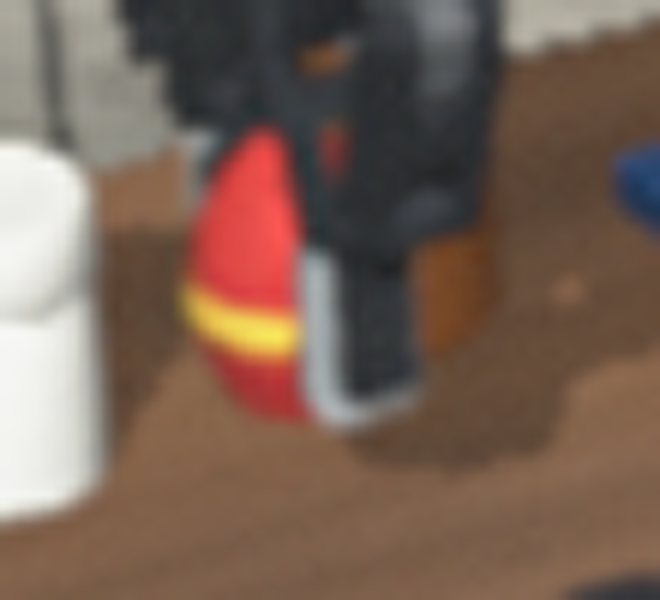

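```bash
python3 -m crank '[{"grip":0.7,"offset":[0,0,-30],"angular":[0,0,0]},{"grip":0.7,"offset":[-10,-5,-60],"angular":[0,0,0]},{"grip":0.7,"offset":[-40,-18,-65],"angular":[0,0,0]},{"grip":0.7,"offset":[-80,-36,-65],"angular":[0,0,0]},{"grip":0.7,"offset":[-120,-54,-65],"angular":[0,0,0]},{"grip":0.7,"offset":[-160,-71,-65],"angular":[0,0,0]},{"grip":0.7,"offset":[-195,-87,-65],"angular":[0,0,0]},{"grip":0.7,"offset":[-220,-98,-65],"angular":[0,0,0]},{"grip":0.7,"offset":[-230,-102,-65],"angular":[0,0,0]},{"grip":0.7,"offset":[-230,-102,-65],"angular":[0,0,0]}]'
python3 -m crank '[{"grip":0.7,"offset":[0,0,0],"angular":[0,0,0]},{"grip":0.7,"offset":[0,0,35],"angular":[0,0,0]},{"grip":0.7,"offset":[0,0,70],"angular":[0,0,0]},{"grip":0.7,"offset":[0,0,90],"angular":[0,0,0]},{"grip":0.7,"offset":[0,0,100],"angular":[0,0,0]},{"grip":0.7,"offset":[0,0,104],"angular":[0,0,0]},{"grip":0.7,"offset":[0,0,104],"angular":[0,0,0]}]'
python3 - <<'E'
from h import *
W=vision.snapshot("wrist");cv2.imwrite("pics/w21.png",W["pixels"][:,:,::-1])
s=manip.sense();print(s["tcp_pos"],s["force"],s["finger_gap"])
S=vision.snapshot("scene");cv2.imwrite("pics/s21c.png",cv2.resize(S["pixels"][130:240,280:390],None,fx=5,fy=5,interpolation=2)[:,:,::-1])
E
```

```text
t: 20.85
tcp_pos: [0.6299, 0.0766, 0.1189]
tool_rot: [0.001, 1.0, 0.0, -0.001]
force: [0.1, 0.0, -1.0]
finger_gap: 0.446
t: 21.55
tcp_pos: [0.6293, 0.0776, 0.0165]
tool_rot: [0.0, 1.0, 0.0, -0.0]
force: [0.2, -0.1, -0.1]
finger_gap: 0.449
[0.63005639 0.07751899 0.01722296] [-0.47832254 -0.24388485 -0.40384565] 0.4463762601730235
```

View pics/w21.png

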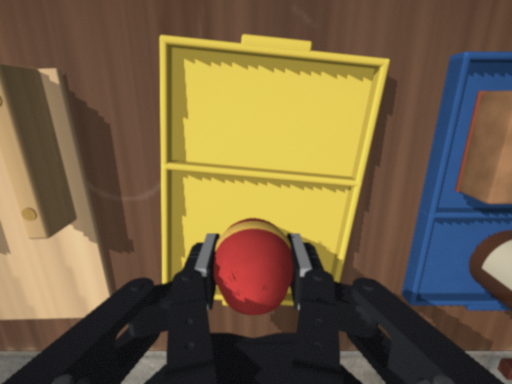

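View pics/s21c.png

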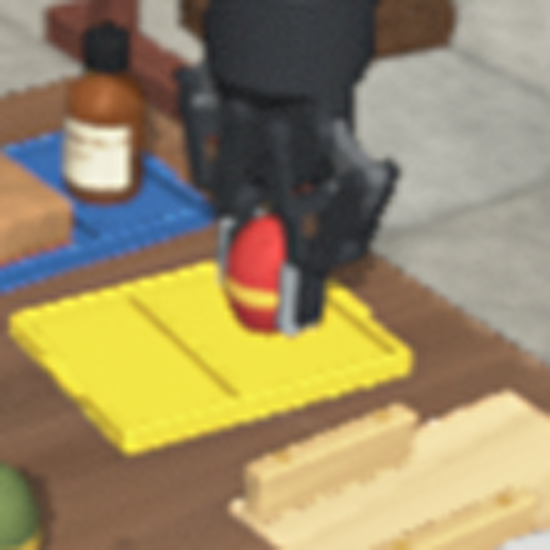

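```bash
python3 -m crank '[{"grip":0.7,"offset":[0,0,3],"angular":[0,0,0]},{"grip":0.7,"offset":[0,0,5],"angular":[0,0,0]},{"grip":0.7,"offset":[0,0,6],"angular":[0,0,0]},{"grip":0.7,"offset":[0,0,6],"angular":[0,0,0]},{"grip":0.7,"offset":[0,0,6],"angular":[0,0,0]}]'
```

```text
t: 22.15
tcp_pos: [0.6298, 0.0771, 0.0103]
tool_rot: [0.0, 1.0, -0.0, -0.0]
force: [-0.2, -0.3, -0.7]
finger_gap: 0.446
```

```bash
python3 -m crank '[{"grip":0.7,"offset":[0,0,0.5],"angular":[0,0,0]},{"grip":0.7,"offset":[0,0,1],"angular":[0,0,0]},{"grip":0.7,"offset":[0,0,1],"angular":[0,0,0]},{"grip":0.7,"offset":[0,0,1],"angular":[0,0,0]}]'
```

```text
t: 22.55
tcp_pos: [0.63, 0.0771, 0.0099]
tool_rot: [0.0, 1.0, -0.0, 0.0]
force: [-0.5, 0.2, 5.0]
finger_gap: 0.45
```

Contact (5 N). Release slowly.

```bash
python3 -m crank '[{"grip":0.54,"offset":[0,0,0],"angular":[0,0,0]},{"grip":0.5,"offset":[0,0,0],"angular":[0,0,0]},{"grip":0.46,"offset":[0,0,0],"angular":[0,0,0]},{"grip":0.4,"offset":[0,0,0],"angular":[0,0,0]},{"grip":0.34,"offset":[0,0,0],"angular":[0,0,0]},{"grip":0.3,"offset":[0,0,0],"angular":[0,0,0]},{"grip":0.3,"offset":[0,0,-20],"angular":[0,0,0]},{"grip":0.3,"offset":[0,0,-60],"angular":[0,0,0]},{"grip":0.3,"offset":[0,0,-110],"angular":[0,0,0]},{"grip":0.3,"offset":[0,0,-160],"angular":[0,0,0]}]'
python3 - <<'E'
from h import *
W=vision.snapshot("wrist");cv2.imwrite("pics/w22.png",W["pixels"][:,:,::-1])
s=manip.sense();print(s["tcp_pos"],s["force"],s["finger_gap"])
S=vision.snapshot("scene");cv2.imwrite("pics/s22c.png",cv2.resize(S["pixels"][130:260,230:390],None,fx=5,fy=4.5,interpolation=2)[:,:,::-1])
E
```

```text
t: 23.55
tcp_pos: [0.6291, 0.0771, 0.1703]
tool_rot: [0.0, 1.0, 0.0, -0.001]
force: [1.5, -0.6, -0.5]
finger_gap: 0.703
[0.63478791 0.0771475  0.18013856] [1.888555   0.32764873 4.79770396] 0.6979812751889065
```

View pics/w22.png

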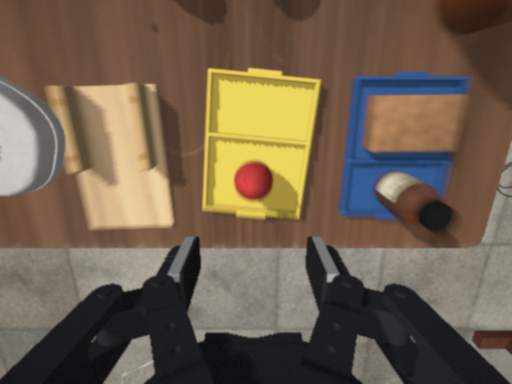

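View pics/s22c.png

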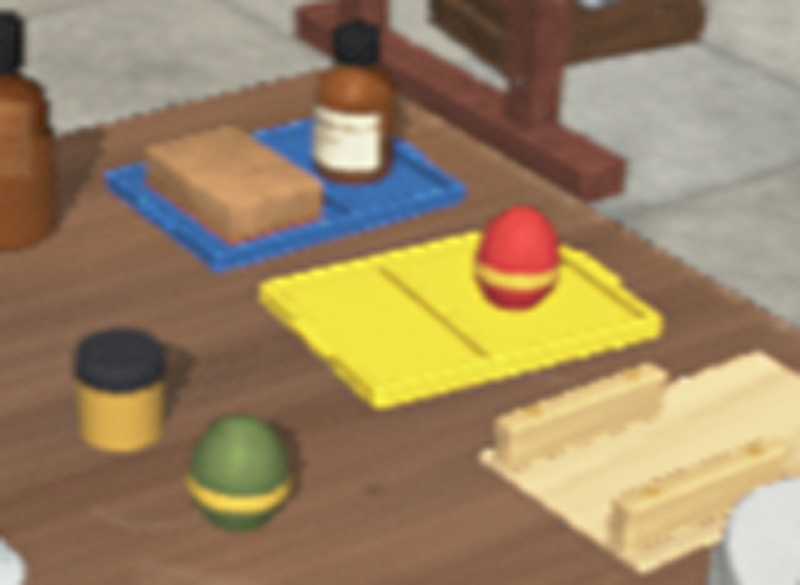

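```bash
python3 -m crank '[{"grip":0.35,"offset":[20,0,0],"angular":[0,0,0]},{"grip":0.35,"offset":[60,-1,0],"angular":[0,0,0]},{"grip":0.35,"offset":[105,-2,0],"angular":[0,0,0]},{"grip":0.35,"offset":[150,-2,0],"angular":[0,0,0]},{"grip":0.35,"offset":[190,-2,0],"angular":[0,0,0]},{"grip":0.35,"offset":[215,-2,0],"angular":[0,0,0]},{"grip":0.35,"offset":[215,-2,0],"angular":[0,0,0]},{"grip":0.35,"offset":[215,-2,0],"angular":[0,0,0]}]'
python3 - <<'E'
from h import *
W=vision.snapshot("wrist");cv2.imwrite("pics/w23.png",W["pixels"][:,:,::-1])
s=manip.sense();print(s["tcp_pos"],s["tool_rot"],s["finger_gap"])
h=cv2.cvtColor(W["pixels"],cv2.COLOR_RGB2HSV)
dk=cv2.inRange(h,(0,0,0),(180,255,60));dk[:140]=0;dk[225:]=0;dk[:,:220]=0;dk[:,290:]=0
n,l,st,ce=cv2.connectedComponentsWithStats(dk);k=1+st[1:,4].argmax();print(ce[k],st[k],onz(W,ce[k],.048))
E
```

```text
t: 24.45
tcp_pos: [0.4153, 0.0753, 0.1694]
tool_rot: [0.0, 1.0, -0.0, 0.001]
force: [0.6, -0.4, 0.4]
finger_gap: 0.654
[0.41638877 0.07510435 0.16946426] [ 3.87805338e-04  9.99999198e-01 -1.03273892e-04  1.20160110e-03] 0.6564268658447239
[254.93527803 182.11759344] [ 237  164   37   37 1097] [0.41473236 0.07774859 0.048     ]
```

View pics/w23.png

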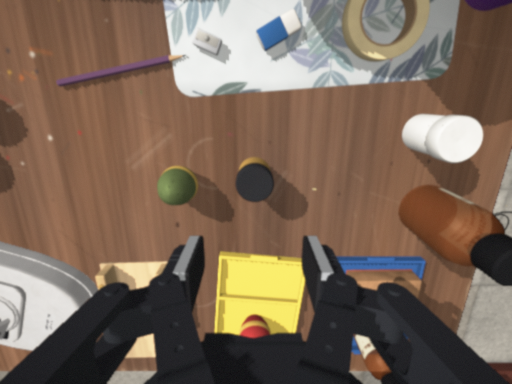

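```bash
python3 -m crank '[{"grip":0.35,"offset":[1,1,45],"angular":[0,0,0]},{"grip":0.35,"offset":[1,1,90],"angular":[0,0,0]},{"grip":0.35,"offset":[1,1,130],"angular":[0,0,0]},{"grip":0.35,"offset":[1,1,152],"angular":[0,0,0]},{"grip":0.35,"offset":[1,1,160],"angular":[0,0,0]},{"grip":0.35,"offset":[1,1,160],"angular":[0,0,0]},{"grip":0.45,"offset":[1,1,160],"angular":[0,0,0]},{"grip":0.6,"offset":[1,1,160],"angular":[0,0,0]},{"grip":0.7,"offset":[1,1,160],"angular":[0,0,0]},{"grip":0.7,"offset":[1,1,160],"angular":[0,0,0]}]' 40
python3 -m crank '[{"grip":0.7,"offset":[0,0,0],"angular":[0,0,0]},{"grip":0.7,"offset":[0,0,-10],"angular":[0,0,0]},{"grip":0.7,"offset":[0,0,-40],"angular":[0,0,0]},{"grip":0.7,"offset":[0,0,-80],"angular":[0,0,0]},{"grip":0.7,"offset":[0,0,-80],"angular":[0,0,0]}]'
python3 - <<'E'
from h import *
W=vision.snapshot("wrist");cv2.imwrite("pics/w24.png",W["pixels"][:,:,::-1])
s=manip.sense();print(s["tcp_pos"],s["force"],s["finger_gap"])
S=vision.snapshot("scene");cv2.imwrite("pics/s24c.png",cv2.resize(S["pixels"][120:260,200:370],None,fx=4,fy=4,interpolation=2)[:,:,::-1])
E
```

```text
t: 25.5
tcp_pos: [0.4146, 0.0763, 0.0103]
tool_rot: [0.0, 1.0, -0.0, 0.001]
force: [0.9, 0.7, 5.3]
finger_gap: 0.443
t: 26.0
tcp_pos: [0.4159, 0.0763, 0.0932]
tool_rot: [0.0, 1.0, -0.0, 0.004]
force: [1.3, -0.1, -0.4]
finger_gap: 0.447
[0.41515778 0.07626182 0.09174664] [-0.71678506  0.01042266 -1.36375792] 0.44717194041282365
```

View pics/s24c.png

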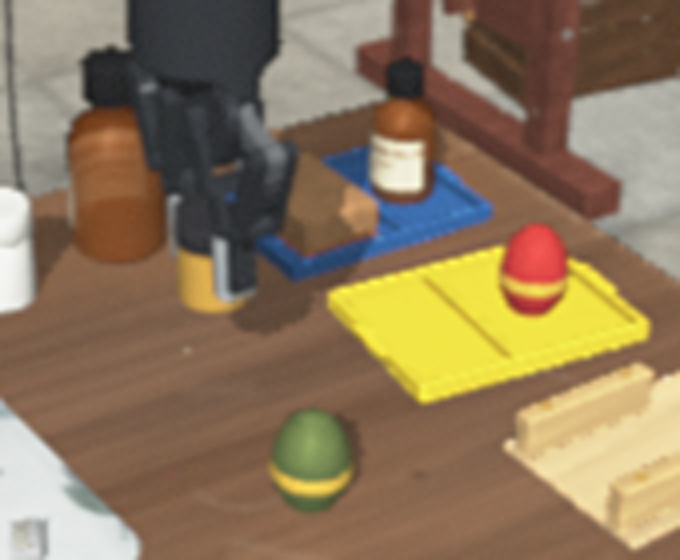

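View pics/w24.png

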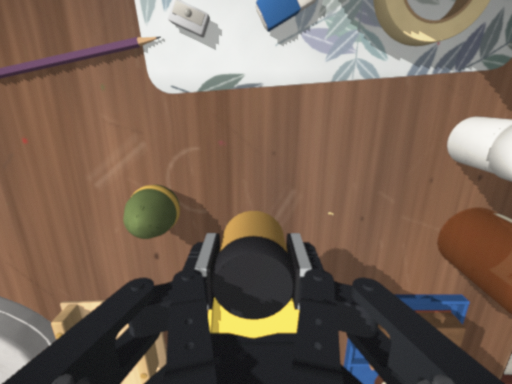

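```bash
python3 -m crank '[{"grip":0.7,"offset":[-30,2,0],"angular":[0,0,0]},{"grip":0.7,"offset":[-70,5,0],"angular":[0,0,0]},{"grip":0.7,"offset":[-110,7,0],"angular":[0,0,0]},{"grip":0.7,"offset":[-135,9,0],"angular":[0,0,0]},{"grip":0.7,"offset":[-143,9,10],"angular":[0,0,0]},{"grip":0.7,"offset":[-143,9,35],"angular":[0,0,0]},{"grip":0.7,"offset":[-143,9,58],"angular":[0,0,0]},{"grip":0.7,"offset":[-143,9,70],"angular":[0,0,0]},{"grip":0.7,"offset":[-143,9,74],"angular":[0,0,0]},{"grip":0.7,"offset":[-143,9,74],"angular":[0,0,0]}]'
python3 - <<'E'
from h import *
W=vision.snapshot("wrist");cv2.imwrite("pics/w25.png",W["pixels"][:,:,::-1])
s=manip.sense();print(s["tcp_pos"],s["force"],s["finger_gap"])
E
```

```text
t: 27.1
tcp_pos: [0.5543, 0.0853, 0.0148]
tool_rot: [0.0, 1.0, 0.0, -0.002]
force: [0.2, -0.0, -0.9]
finger_gap: 0.445
[0.55517803 0.08521846 0.01489212] [ 0.55389303 -0.01461653  0.03894078] 0.44674194784540455
```

View pics/w25.png

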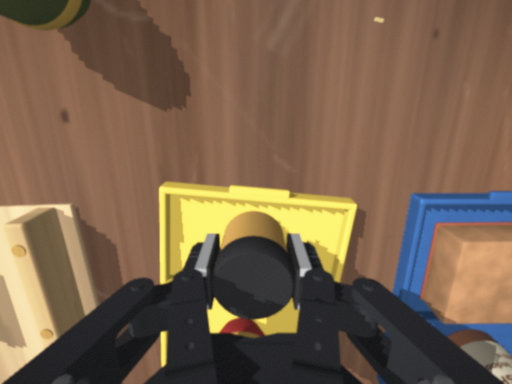

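```bash
python3 -m crank '[{"grip":0.7,"offset":[-2,0,0],"angular":[0,0,0]},{"grip":0.7,"offset":[-2,0,1],"angular":[0,0,0]},{"grip":0.7,"offset":[-2,0,1],"angular":[0,0,0]},{"grip":0.5,"offset":[-2,0,1],"angular":[0,0,0]},{"grip":0.4,"offset":[-2,0,1],"angular":[0,0,0]},{"grip":0.32,"offset":[-2,0,1],"angular":[0,0,0]},{"grip":0.3,"offset":[-2,0,-15],"angular":[0,0,0]},{"grip":0.3,"offset":[-2,0,-55],"angular":[0,0,0]},{"grip":0.3,"offset":[-2,0,-100],"angular":[0,0,0]},{"grip":0.3,"offset":[-2,0,-145],"angular":[0,0,0]}]'
python3 -m crank '[{"grip":0.3,"offset":[20,-5,-40],"angular":[0,0,0]},{"grip":0.3,"offset":[60,-5,-80],"angular":[0,0,0]},{"grip":0.3,"offset":[100,-5,-110],"angular":[0,0,0]},{"grip":0.3,"offset":[130,-5,-110],"angular":[0,0,0]},{"grip":0.3,"offset":[130,-5,-110],"angular":[0,0,0]},{"grip":0.3,"offset":[130,-5,-110],"angular":[0,0,0]}]'
python3 - <<'E'
from h import *
for n in("wrist","scene","top"):
    W=vision.snapshot(n);cv2.imwrite(f"pics/{n}26.png",W["pixels"][:,:,::-1])
    if n=="scene": cv2.imwrite("pics/s26c.png",cv2.resize(W["pixels"][120:260,180:370],None,fx=4,fy=4,interpolation=2)[:,:,::-1])
s=manip.sense();print(s["tcp_pos"],s["force"],s["finger_gap"])
E
```

```text
t: 28.15
tcp_pos: [0.5581, 0.0852, 0.1614]
tool_rot: [0.0, 1.0, 0.0, -0.001]
force: [1.3, 0.6, 0.2]
finger_gap: 0.7
t: 28.75
tcp_pos: [0.4284, 0.0804, 0.2708]
tool_rot: [0.0, 1.0, -0.0, 0.001]
force: [-0.1, 0.7, -0.1]
finger_gap: 0.701
[0.42987205 0.0801213  0.27004953] [ 0.31898267  0.33921852 -0.30580589] 0.6995638061867169
```

View pics/wrist26.png

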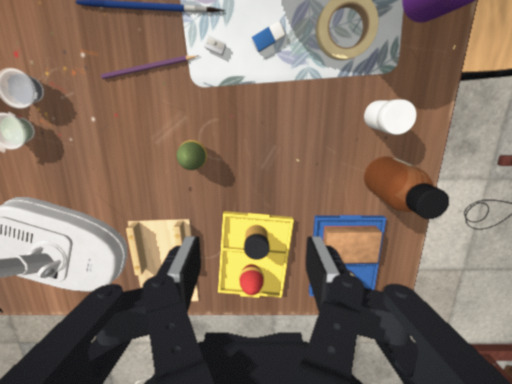

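View pics/s26c.png

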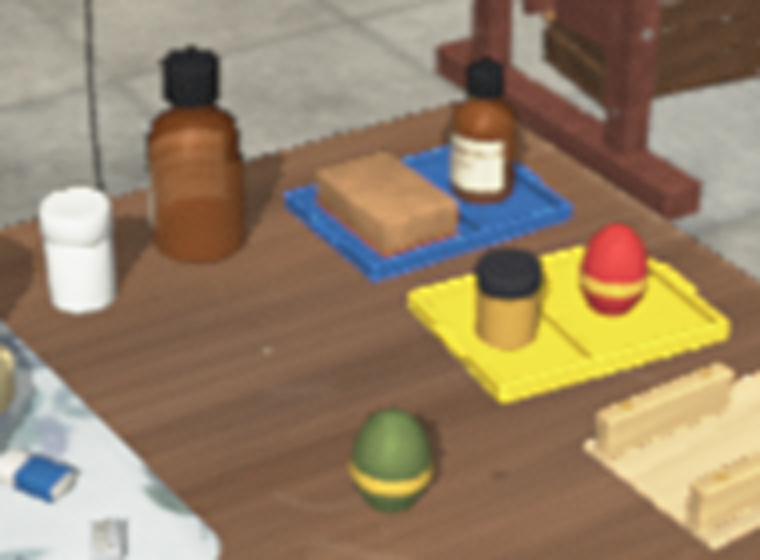

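```bash
python3 - <<'E'
from h import *
W=vision.snapshot("wrist")
def blk(p,z): return onz(W,p,z)[:2].round(4)
h=cv2.cvtColor(W["pixels"],cv2.COLOR_RGB2HSV)
dk=cv2.inRange(h,(0,0,0),(180,255,70));dk[:225]=0;dk[265:]=0;dk[:,:235]=0;dk[:,280:]=0
n,l,st,ce=cv2.connectedComponentsWithStats(dk);k=1+st[1:,4].argmax();print("lid",ce[k],blk(ce[k],.052))
y=[blk(p,.012) for p in((223,212),(294,218),(284,298),(219,291))];print("yellow",y,np.mean(y,0))
print("redegg",blk((251,280),.035)); print("block c",blk((352,244),.028))
b=[blk(p,.012) for p in ((314,216),(385,217))];print("blue near",b)
print("green",blk((191,155),.03),"white",blk((397,116),.064))
cv2.imwrite("pics/w27c.png",cv2.resize(W["pixels"][200:310,200:400],None,fx=4,fy=4,interpolation=2)[:,:,::-1])
E
```

```text
lid [256.91086957 245.31086957] [0.5557 0.0866]
yellow [array([0.5194, 0.0336]), array([0.5297, 0.1458]), array([0.6834, 0.1354]), array([0.6686, 0.0215])] [0.600275 0.084075]
redegg [0.6289 0.0776]
block c [0.5671 0.2365]
blue near [array([0.5263, 0.1772]), array([0.528 , 0.2897])]
green [ 0.4252 -0.0062] white [0.3704 0.2568]
```

View pics/w27c.png

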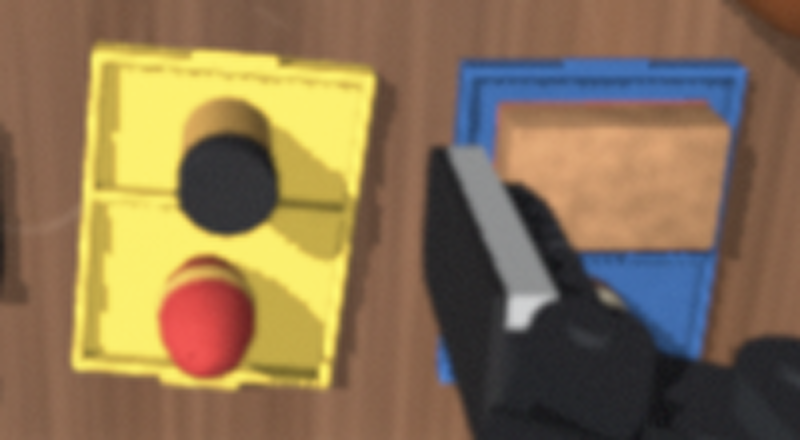

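```bash
python3 -c "
from station import manip
print(manip.sense()['qd'].round(3));print(manip.sign_off())"
```

```text
[-0.001  0.005  0.002 -0.001  0.002  0.   ]
the job is handed in; nothing more can be done
None
```

Both craft kits are made up and handed in at about 29 s of the 120 s limit. The hand-in gives no verdict, so the results below come from my own checks.

- **Block:** I pushed it lengthwise out of the rack, gripped it by its freed sides, turned it 90° and laid it flat in the blue tray's wide compartment.
- **Bottle:** I took the small amber bottle with the cream label, not the larger amber one, and stood it in the blue tray's narrow compartment.
- **Egg and jar:** the red egg stands in the yellow tray's wide compartment and the ochre jar in its narrow one.

The last pictures (wrist and scene views) show all four items inside the right compartments, standing or lying as asked, with the gripper 0.27 m up and touching nothing.

| Item | Position along tray x | Allowed range |
|---|---|---|
| Block | -30 to -35 mm | -45 to -17 mm |
| Bottle | +42 mm (from where it was released) | +32 to +52 mm |
| Red egg | -29 mm | -53 to -9 mm |
| Ochre jar | +44 mm | +30 to +54 mm |

I measured no sideways (y) position more than about 6 mm off centre. The white jar and green egg are upright. They measured within a few mm to 8 mm of where the first top-camera picture put them, and I saw nothing touch them.

**Disagreements:** the wrist and top cameras differed by 2–4 mm in places, and by about 7 mm on the green egg. The two block readings differed by 5 mm. The bottle's final position was not measured directly, because a finger hid most of it in the last wrist view. The scene view shows it upright in its compartment. I judged floor contact and uprightness by eye, apart from a contact force of about 5 N when setting down the egg.

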